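# Close the terminal housing of the grinding cell

## Robot

A 6-joint arm with a two-finger parallel gripper is mounted at the origin on the work surface. World frame = base frame: x ahead of the robot, y to its left, z up, the work surface at z = 0. Lengths are in mm, angles in rad, forces in N, time in s.
With the tool pointing down it reaches from about 250 to 725 mm from the base axis. Payload 4 kg.
Tool frame: the origin (TCP) lies between the finger pads; the fingertips stand 14 mm ahead of it and the grasp point (between the pads) lies 5 mm behind it; z points along the fingers, y is the direction in which the jaws open and shut (so a half turn about z gives the same grasp; the last joint's range is limited). The gripper opens to 85 mm and grips with 20 to 120 N. Pads are 22 mm wide; open, the fingers measure 114 mm over their backs; the gripper's body (76 mm by 85 mm) begins 54 mm behind the grasp point. The pads swing forward as they close: fully open they stand 13 mm farther back than shut.
Start: joints at [1.327, 0.241, 0.005, 1.335, 0, 1.571], TCP at [120.694, 485.214, 245.306] pointing down, gripper open.
Joint ranges: [-2.72, 2.72], [-1.05, 1.87], [-1.09, 1.28], [-1.99, 2.15], [-1.42, 1.44], [-3.14, 3.14]. Speed limits (rad/s): [2.79, 2.79, 3.14, 3.14, 3.14, 3.14].

## Interface

Orientations are given as a 3x3 rotation matrix whose columns are the frame's x, y, z axes.
In Python, from cell import bot gives the robot as it stands.
- The arm moves only by the tool arm_command, never from a script. Its argument "rows" is text: rows parted by semicolons, each of 7 numbers parted by spaces: the opening in per cent of the stroke, from 0 (shut) to 100 (fully open), then the shift along the world's x, y, z in m, then the turn, a rotation vector about the world's x, y, z in rad. In form: hand tx ty tz rx ry rz; .... A call has 1 to 20 rows; each row is the pose to reach, as a shift and turn from the pose commanded when the call began; what a row does not reach only later rows make up. A row lasts 1/8 s, in which the tool goes at most 62.5 mm and 10.7 degrees, less where a joint would pass 70% of its speed; a pose out of reach is approached as far as the arm can. A call with a gripper value outside its range is refused whole. The fingers move at their own pace and stop on an object; "grip_force" is the grip in N (left out, the last holds). Time passes only in rows, so rows that repeat a pose let the fingers close. It gives the time, the measured TCP pose, the force and the opening at its end, in the units of the state.
- bot.read_state(): the state, without advancing time (a new reading comes with each control period).
- bot.capture(name): name is "side" or "top"; returns a dict with "image" (420x560x3 uint8, red, green, blue), "vertical_fov" (degrees; the focal length in pixels is half the picture's height over the tangent of half this angle, whatever the lens; pixels are square), "cx", "cy" (the principal point, pixels), "dist" ([k1, k2, p1, p2, k3] as OpenCV has them; the pictures are not rectified), "rvec" (rotation vector, rad) and "tvec" (3), from world to camera coordinates, as OpenCV has them. Camera axes: x right, y down, z forward; pixel columns grow to the right and rows downward; lengths in mm; the calibration is good to about 2 mm. A picture is of the moment at which its call begins. There is no depth.
- bot.sign_off(): hands the job in, once; it reports no verdict.
Trained networks look in the newest picture that a camera, given by its name, has taken for a name from the list of things; names that differ only in an ending like _2 or _b are one class to them, and where a whole thing is asked for, a point or a joint stands for the part that bears it (a point fixed in the world has none). Each returns a list of dicts, best first, with "p" (0 to 1); they miss things now and then, are a little off and sometimes report something else, mostly with a low value. They report only what shows in the picture. A call takes as long as a camera call.
- bot.find_in(label, camera): "rect" ([left, top, width, height] in pixels, round what is visible of it).
The state is a dict: "clock": time; "qpos": joint angles; "dq": joint speeds; "joint_torque": joint torques, N m; "tool_pos": TCP position; "eef_rot": TCP orientation; "force": force on the tool from outside, world axes, zero at the start; "ft_torque": the same for the moment, N m; "width": finger opening in mm.
Only numpy, scipy, OpenCV 4.12 (cv2) and the standard library are available. Lean on these libraries where they do the work, as an engineer would, in place of code of your own. Each camera call takes 0.05 s, during which the arm holds its last target.

## Task

Put the loose cover with the black handle back on the open sloping terminal housing: hook the tongue of its lower edge under the housing's ledge with the top edge still raised, then swing the top edge down and press it until the spring catch has snapped over it. Leave the cover fully home and flush, let go of it, and do not disturb the other loose things on the deck.

Things in the scene. Friction and masses are not known exactly. Their poses are not given: they have to be found in the camera images.
- cover_handle (a point): Centre of the loose cover's handle: a black bar 12 mm thick (cover x), 64 mm long (cover y), 16 mm high, on two end posts; it spans 17.5 to 34 mm above the cover's outer face; this point is 25.5 mm above that face, on the centre line, 10 mm from the plate's middle towards the tongue. Axes of all cover points: +x from the tongue (lower) edge to the top edge, +z out of the outer face.
- cover_plate (a point): Middle of the cover's outer face. Dark red plate 110 (x) x 80 (y) x 5 mm, about 0.22 kg. At the start it lies level on the deck, handle up, standing on its tongue and on a foot bar, outer face 10.5 mm above the deck. The foot bar (x +40 to +50 mm, 40 mm wide in y, 5.5 mm deep under the plate) goes freely into the opening.
- cover_tongue (a point): Middle of the tip of the cover's steel tongue, half-way through its thickness. The tongue is 52 mm wide in y, 4 mm thick, juts 9 mm out past the plate's lower edge and lies under the plate: its upper side is 6.5 mm, its under side 10.5 mm below the plate's outer face. From the handle centre this point is 54 mm in -x and 34 mm below.
- cover_top (a point): Middle of the cover's top edge, on the outer face: 65 mm in +x from the handle centre and 25.5 mm below it.
- mount: Sloping top of the fixed dark red housing (rises at 15 degrees). +x up the slope, +z outward normal, y across; z = 0 is the outer face. On it a dark red frame plate (165 x 140 mm) with ledge, opening and catch is clamped in cross slots, up to 12 mm to either side (y) of its nominal place. That setting is not reported: look, or feel for it. Origin: nominal middle of the ledge's free edge, 70 mm above the deck.
- opening (a point): Nominal middle of the frame's opening, on the outer face; the real one is up to 12 mm to either side (y). Opening: 113 mm in x (mount x 0 to 113), 84 mm in y; side rims 9 mm deep. At its lower end the ledge, 5 mm thick (z -5 to 0), x -22 to 0; under it free space to x = -14 mm, 25 mm deep. Side seats (over 32 mm from the opening's middle line, from x = 25 mm) carry the plate: closed, its outer face is at z = 0.
- housing: The fixed dark red terminal housing, 193 mm long, 140 mm wide; origin under its base, +x from its low front to its high back. The tongue goes under the ledge only with the cover tilted, top edge raised 15 to 25 degrees from closed, let down into the opening, then moved downslope until the plate's lower edge meets the ledge; there it pivots as the top comes down. Closed, the plate has 3 mm play in x, 4 mm in y, the tongue 1.5 mm in z.
- catch (a joint): Travel (m) of the spring catch on the frame above the opening: 0 = out; grows to 0.007 as it is pushed upslope. Bolt 30 mm wide, in the middle of the frame; it and its guides (48 mm wide) stand 18 mm above the face. At rest its bevelled nose juts 5 mm over the opening, 108 mm above the ledge edge. The plate's top edge meets the bevel some 10 mm before flush, pushes it back (4 to 10 N on the plate near that edge), and it springs out over the plate.
- screwdriver: a screwdriver, 190 mm long, lying on the deck between the two work places (bystander, loose; origin at its underside)
- collet: a steel collet standing on the deck, 38 mm across, 36 mm high (bystander, loose; origin at its underside)
- wrench: a steel open-end wrench, 160 mm long (bystander, loose; origin at its underside)
- blank_plate: a plain flat painted plate 90 x 60 x 5 mm with no handle and no tongue; not the cover (bystander, loose; origin at its underside)
- oil_bottle: a closed white plastic bottle, 52 mm across, 120 mm high (bystander, loose; origin at its underside)
- insert_case: a flat black plastic case 75 x 50 x 22 mm (bystander, loose; origin at its underside)
- screw_cup: a small aluminium bowl, 60 mm across, 35 mm high (bystander, loose; origin at its underside)

How it is judged (in metres and radians):
On the way:
1. the tongue is hooked under the ledge while the top edge is still raised (cover over 7 degrees from closed) (x of cover_tongue in the frame of mount between -0.014 and -0.001 m and y of cover_tongue in the frame of mount between -0.018 and 0.018 m and z of cover_tongue in the frame of mount between -0.03 and -0.0055 m and angle between the z axis of cover_tongue and the z axis of mount, either way round above 0.12 rad), for 0.1 s.
At the end, for the whole second after the job is handed in: The cover lies at rest in the opening: tongue under the ledge by at least 3 mm, top edge flush with the face within 2.5 mm and within 16 mm of the nominal centre line, plate parallel to the face within 3 degrees, and the catch sprung out over the top edge (less than 2.5 mm from its rest) (x of cover_tongue in the frame of mount between -0.012 and -0.003 m and z of cover_tongue in the frame of mount between -0.012 and -0.0055 m and x of cover_top in the frame of mount between 0.1085 and 0.1145 m and y of cover_top in the frame of mount between -0.016 and 0.016 m and z of cover_top in the frame of mount between -0.0025 and 0.0025 m and angle between the z axis of cover_tongue and the z axis of mount, either way round below 0.05 rad and value of joint catch below 0.0025 m and linear speed of cover below 0.02 m/s); the robot touches nothing.
It fails at once if a bystander is moved more than 30 mm (distance of any of screwdriver, collet, wrench, blank_plate, oil_bottle, insert_case, screw_cup from where it was at the start of the episode above 0.03 m).
It also fails if it takes over 54 s, if anything falls off the work surface, if the arm or the gripper's body presses on something with over 40 N, if the wrist force passes 120 N, or if a joint passes its speed limit or range.

## Working session

There is one attempt and no reset: what is moved stays moved. The work goes in short steps, Python scripts to look and compute and a tool call to move; the robot and the scene stay as the last step left them, time stands still between calls to the robot, and variables do not carry over. Pictures are saved under pics/ and viewed, and the job is handed in when it is done.

Besides the shell and the picture viewer there is one more tool, called after "Emit:" by a JSON object that holds its "op" and its "data". arm_command: Moves the arm, as the interface text tells. Its arguments: {"type":"object","properties":{"rows":{"type":"string"},"grip_force":{"type":"number"}},"required":["rows"]}

```bash
ls -la; mkdir -p pics
cat > h.py <<'E'
import numpy as np, cv2, json, pickle
from cell import bot
def cam(name, fn=None):
    c=bot.capture(name)
    if fn: cv2.imwrite('pics/'+fn, c['image'][:,:,::-1])
    pickle.dump(c, open(f'{name}.pkl','wb'))
    return c
def load(name): return pickle.load(open(f'{name}.pkl','rb'))
def K(c):
    H=c['image'].shape[0]; f=H/2/np.tan(np.radians(c['vertical_fov'])/2)
    return np.array([[f,0,c['cx']],[0,f,c['cy']],[0,0,1]])
def ray(c,uv):
    k=K(c); R=cv2.Rodrigues(np.array(c['rvec'],float))[0]; t=np.array(c['tvec'],float).ravel()
    p=cv2.undistortPoints(np.array([[uv]],float),k,np.array(c['dist'],float)).ravel()
    return -R.T@t, R.T@np.array([p[0],p[1],1])
def onz(c,uv,z):
    o,d=ray(c,uv); return o+d*(z-o[2])/d[2]
def proj(c,P):
    return cv2.projectPoints(np.array(P,float).reshape(-1,1,3),np.array(c['rvec'],float),np.array(c['tvec'],float),K(c),np.array(c['dist'],float))[0].reshape(-1,2)
E
python3 - <<'E'
from h import *
s=bot.read_state(); print({k:np.round(v,3).tolist() for k,v in s.items()})
for n in ['top','side']:
    c=cam(n,f'{n}0.png'); o,_=ray(c,(280,210)); print(n,o,c['vertical_fov'],c['dist'])
    for l in ['cover_plate','cover_handle','housing','catch','opening','screwdriver','collet','wrench','blank_plate','oil_bottle','insert_case','screw_cup']:
        print(l,[(d['rect'],d['p']) for d in bot.find_in(l,n)[:2]])
E
```

```text
total 12
drwxr-xr-x  3 agent agent 4096 Dec  5 23:03 .
drwxr-xr-x 23 root  root  4096 Dec  5 23:03 ..
drwxr-xr-x  2 agent agent 4096 Dec  5 23:03 pics
{'clock': 0.0, 'qpos': [1.327, 0.241, 0.004, 1.335, 0.0, 1.571], 'dq': [0.0, -0.001, 0.001, 0.0, 0.001, 0.0], 'joint_torque': [-0.0, -37.231, 25.241, 0.017, 0.0, 0.0], 'tool_pos': [120.539, 484.628, 244.41], 'eef_rot': [[-0.97, 0.241, -0.001], [0.241, 0.97, -0.002], [0.0, -0.002, -1.0]], 'force': [-0.076, -0.187, -0.145], 'ft_torque': [0.019, 0.004, -0.031], 'width': 85.714}
top [ 448.22520739   -7.41252936 1320.01647843] 49.64242311307764 [0.02498865 0.         0.         0.         0.        ]
cover_plate [([320.4, 210.1, 56.0, 64.5], 0.54)]
cover_handle [([188.6, 216.8, 46.3, 46.0], 0.84)]
housing [([314.0, 203.5, 62.9, 72.8], 0.73)]
catch [([344.0, 215.4, 13.3, 12.1], 0.6)]
opening [([321.3, 206.5, 54.9, 66.6], 0.88)]
screwdriver [([277.1, 235.8, 13.1, 34.4], 0.82), ([192.1, 217.0, 42.6, 48.4], 0.16)]
collet [([271.1, 179.3, 14.4, 12.5], 0.63), ([193.0, 221.8, 41.6, 40.7], 0.6)]
wrench [([307.5, 157.8, 52.2, 15.3], 0.81)]
blank_pla
[... 348 characters left out ...]
_plate [([210.3, 173.2, 49.9, 29.6], 0.68)]
cover_handle [([211.7, 174.2, 45.4, 28.4], 0.89), ([240.6, 156.8, 28.8, 6.4], 0.37)]
housing [([187.7, 223.6, 104.0, 94.0], 0.76), ([212.5, 314.9, 35.6, 70.2], 0.29)]
catch [([255.6, 234.1, 11.3, 17.3], 0.65)]
opening [([190.7, 219.7, 102.0, 94.3], 0.79)]
screwdriver [([199.2, 221.7, 44.0, 16.1], 0.78), ([211.1, 312.3, 38.6, 74.5], 0.18)]
collet [([297.2, 213.7, 14.9, 17.5], 0.53)]
wrench [([331.5, 244.7, 25.1, 50.9], 0.98)]
blank_plate [([239.6, 154.4, 30.2, 9.2], 0.83)]
oil_bottle [([212.4, 314.5, 36.6, 69.3], 0.88)]
insert_case [([318.3, 189.9, 20.3, 22.5], 0.77)]
screw_cup [([307.2, 336.8, 33.5, 34.9], 0.79), ([256.9, 235.0, 10.0, 16.3], 0.42)]
```

Run:
```python
from h import *
c=load('top')['image'][:,:,::-1]; cv2.imwrite('pics/t1.png',cv2.resize(c[130:290,120:450],None,fx=2.4,fy=2.4,interpolation=cv2.INTER_CUBIC))
cv2.imwrite('pics/t2.png',cv2.resize(c[195:285,300:390],None,fx=6.5,fy=6.5,interpolation=cv2.INTER_CUBIC))
cv2.imwrite('pics/t3.png',cv2.resize(c[200:280,170:250],None,fx=7,fy=7,interpolation=cv2.INTER_CUBIC))
c=load('side')['image'][:,:,::-1]; cv2.imwrite('pics/s1.png',cv2.resize(c[140:400,160:380],None,fx=2.3,fy=2.3,interpolation=cv2.INTER_CUBIC))
```

```text
(no output)
```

View pics/t1.png

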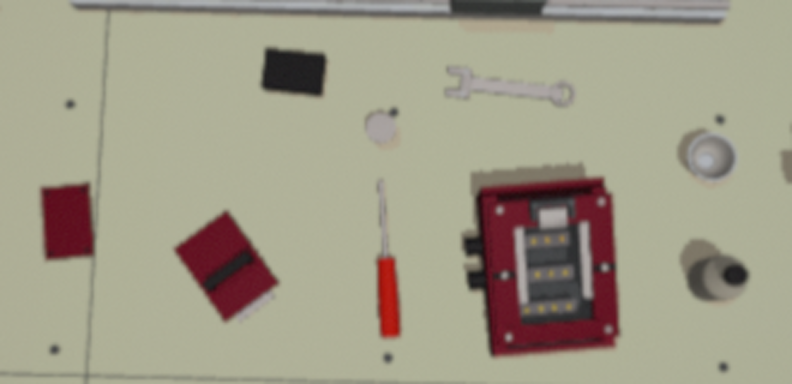

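View pics/s1.png

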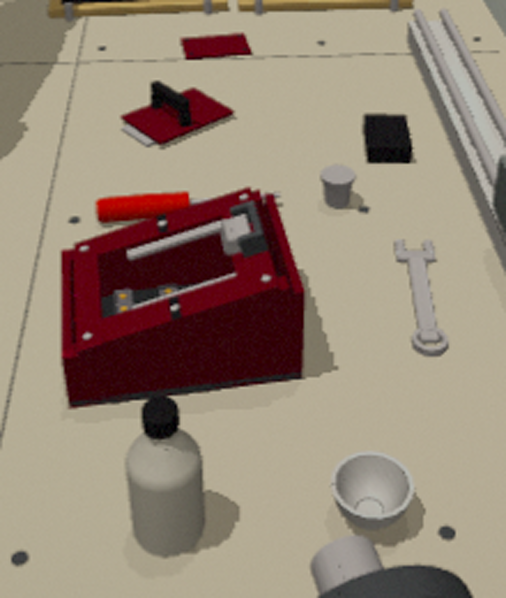

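View pics/t2.png

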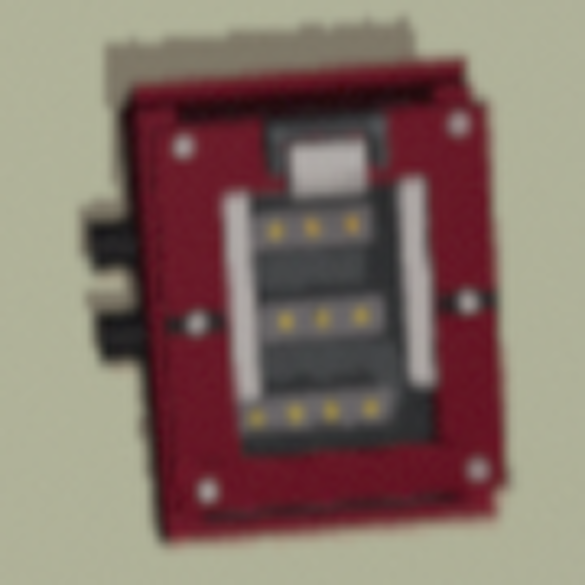

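View pics/t3.png

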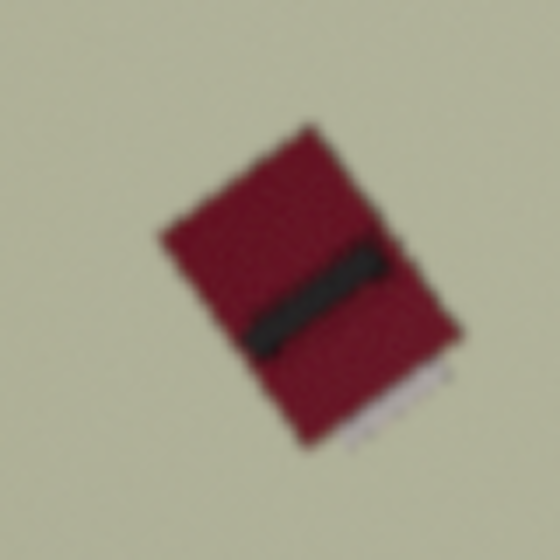

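Run:
```python
from h import *
c=load('side')['image'][:,:,::-1]; cv2.imwrite('pics/s2.png',cv2.resize(c[215:325,180:300],None,fx=5.4,fy=5.4,interpolation=cv2.INTER_CUBIC))
cv2.imwrite('pics/s3.png',cv2.resize(c[165:210,200:270],None,fx=8,fy=8,interpolation=cv2.INTER_CUBIC))
```

```text
(no output)
```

View pics/s2.png

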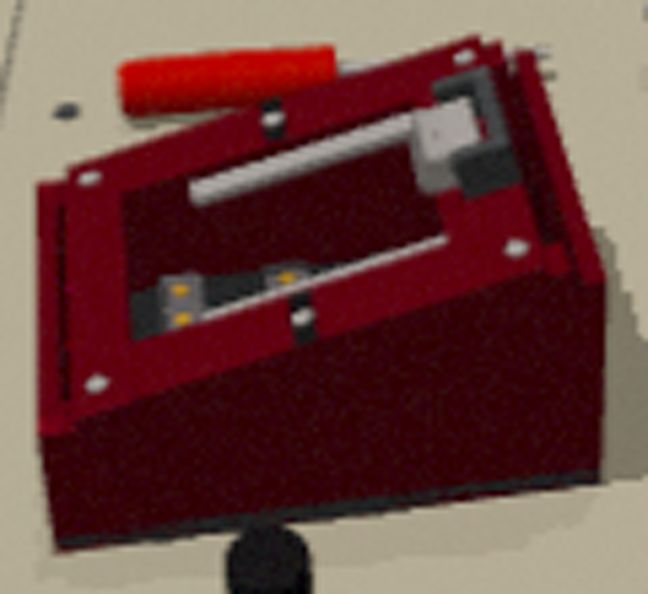

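View pics/s3.png

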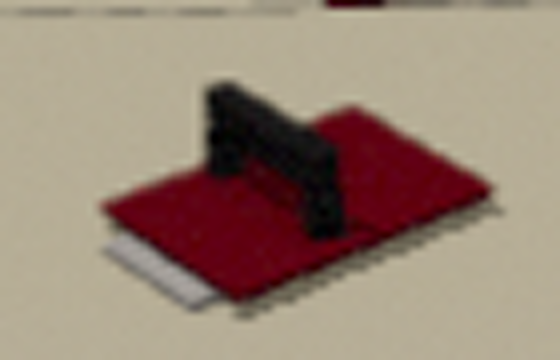

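```bash
cat > fit.py <<'E'
from h import *
from scipy.optimize import least_squares
T=load('top');S=load('side')
def pix(p,s,o): return [(p[0]+.5)/s-.5+o[0],(p[1]+.5)/s-.5+o[1]]
t3=lambda p:pix(p,7,(170,200)); t2=lambda p:pix(p,6.5,(300,195)); s3=lambda p:pix(p,8,(200,165)); s2=lambda p:pix(p,5.4,(180,215))
def Rz(a): return np.array([[np.cos(a),-np.sin(a),0],[np.sin(a),np.cos(a),0],[0,0,1]])
tl=np.radians(15); Rt=np.array([[np.cos(tl),0,-np.sin(tl)],[0,1,0],[np.sin(tl),0,np.cos(tl)]])
def run(name,obs,z0,Rb,g):
    def res(p,full=True):
        out=[]
        for c,P,uv in obs:
            X=Rz(p[2])@Rb@np.array(P,float)+np.array([p[0],p[1],z0])
            out.append(proj(c,X)[0]-uv)
        return np.ravel(out)
    for sel in ['both','top','side']:
        o=obs; 
        ob=[x for x in obs if sel=='both' or (x[0] is T)==(sel=='top')]
        def r(p): return np.ravel([proj(c,Rz(p[2])@Rb@np.array(P,float)+np.array([p[0],p[1],z0]))[0]-uv for c,P,uv in ob])
        q=least_squares(r,g,loss='soft_l1'); 
        print(name,sel,np.round(q.x[:2],1),np.round(np.degrees(q.x[2]),2)); 
        if sel=='both': print(np.round(r(q.x).reshape(-1,2),2).tolist()); best=q.x
    return best
# cover: plate frame (origin mid of outer face, z=10.5)
co=[(T,(-55,40,0),t3((307,447))),(T,(-55,-40,0),t3((464,333))),(T,(55,-40,0),t3((312,124))),(T,(55,40,0),t3((163,236))),
 (S,(-55,-40,0),s3((237,300))),(S,(-55,40,0),s3((103,208))),(S,(55,40,0),s3((352,106))),(S,(55,-40,0),s3((492,190)))]
E
python3 - <<'E'
from fit import *
print([onz(T,u,10.5).round(1) for _,_,u in co[:4]])
print(onz(T,t2((340,320)),85))
E
```

```text
[array([460.9, 192.4,  10.5]), array([509. , 129.9,  10.5]), array([593.9, 196.3,  10.5]), array([545.9, 255.7,  10.5])]
[ 522.52513137 -192.44610211   85.        ]
```

```bash
cat >> fit.py <<'E'
ho=[(T,(0,42,0),t2((243,455))),(T,(0,-42,0),t2((437,440))),
 (T,(25,42,-5),t2((240,401))),(T,(25,32,-5),t2((260,399))),(T,(25,-32,-5),t2((411,387))),(T,(25,-42,-5),t2((437,384))),
 (S,(0,42,0),s2((120,192))),(S,(0,-42,0),s2((133,340))),(S,(113,-42,0),s2((447,237)))]
E
python3 - <<'E'
from fit import *
a=run('cover',co,10.5,np.eye(3),[527,193,.65])
b=run('frame',ho,70,Rt,[470,-192,0])
import json; json.dump([list(a),list(b)],open('fit.json','w'))
# overlay
def ov(c,img,segs,col):
    pass
for n,c,(x0,y0,x1,y1),f in [('t',T,(300,195,390,285),6.5),('s',S,(180,215,300,325),5.4)]:
    im=cv2.resize(c['image'][y0:y1,x0:x1,::-1],None,fx=f,fy=f,interpolation=cv2.INTER_CUBIC)
    def L(P,col):
        X=(Rz(b[2])@Rt@np.array(P,float).T).T+[b[0],b[1],70]
        q=((proj(c,X)-[x0,y0]+.5)*f-.5).round().astype(int)
        cv2.polylines(im,[q.reshape(-1,1,2)],True,col,1)
    L([(0,42,0),(0,-42,0),(113,-42,0),(113,42,0)],(0,255,0))
    for s in (1,-1): L([(25,42*s,-5),(25,32*s,-5),(113,32*s,-5),(113,42*s,-5)],(255,255,0))
    L([(108,15,18),(108,-15,18),(118,-15,18),(118,15,18)],(0,255,255))
    for x in (-22,143): L([(x,70,0),(x,-70,0)],(255,0,255))
    L([(-22,70,0),(143,70,0),(143,-70,0),(-22,-70,0)],(255,0,255))
    cv2.imwrite(f'pics/ov_{n}.png',im)
E
```

```text
cover both [526.8 193.3] 37.74
[[0.35, 0.73], [0.65, 0.43], [0.33, -0.3], [-1.02, -0.01], [0.26, -0.3], [-0.51, -0.31], [0.26, -0.17], [0.71, -0.28]]
cover top [527.5 193.8] 37.74
cover side [526.3 192. ] 37.8
frame both [ 468. -195.] 6.81
[[-0.39, 0.98], [0.4, 0.42], [-0.88, -0.06], [-0.32, -0.09], [-0.24, -0.43], [-0.59, -0.31], [0.09, 0.53], [-0.28, 1.04], [0.48, 0.68]]
frame top [ 468.2 -195.7] 6.0
frame side [ 467.8 -192.7] 6.85
```

View pics/ov_t.png

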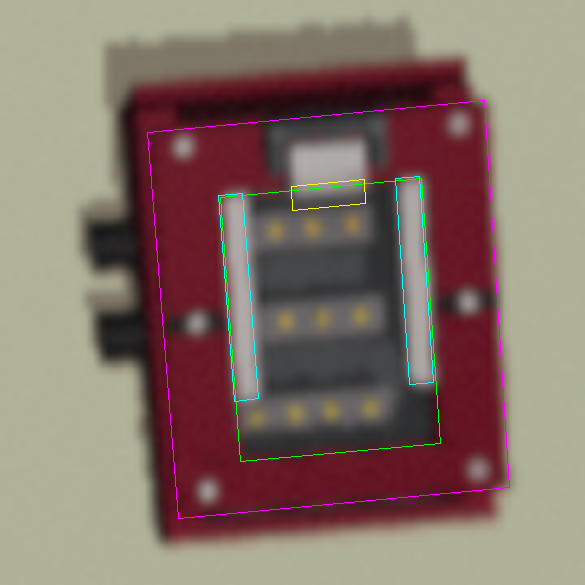

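View pics/ov_s.png

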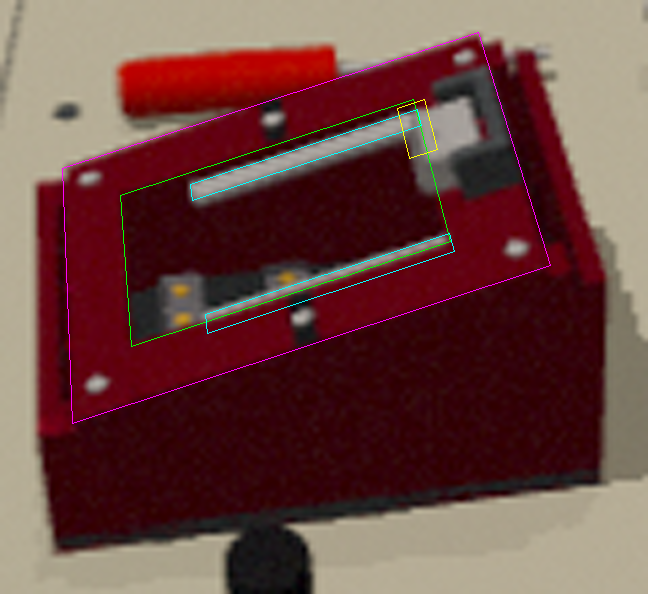

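Run:
```python
from fit import *
def cen(c,uv,r=4):
    g=c['image'].astype(float).min(2); u,v=np.round(uv).astype(int)
    w=g[v-r:v+r+1,u-r:u+r+1].copy(); w-=np.percentile(w,60); w=np.clip(w,0,None); w[w<w.max()*.3]=0
    yy,xx=np.mgrid[v-r:v+r+1,u-r:u+r+1]; return np.array([(w*xx).sum()/w.sum(),(w*yy).sum()/w.sum()])
tt=[(184,147),(459,124),(197,322),(468,301),(208,490),(478,469)]
ss=[(465,57),(516,247),(273,120),(303,317),(89,178),(97,384)]
P=[]
def PM(c):
    R=cv2.Rodrigues(np.array(c['rvec'],float))[0]; return np.hstack([R,np.array(c['tvec'],float).reshape(3,1)])
for a,b in zip(tt,ss):
    ua,ub=cen(T,t2(a),2),cen(S,s2(b),2)
    na=cv2.undistortPoints(ua.reshape(1,1,2),K(T),np.array(T['dist'])).reshape(2,1); nb=cv2.undistortPoints(ub.reshape(1,1,2),K(S),np.array(S['dist'])).reshape(2,1)
    X=cv2.triangulatePoints(PM(T),PM(S),na,nb).ravel(); X=X[:3]/X[3]; P.append(X)
    print(np.round(ua,2),np.round(ub,2),X.round(1),np.round(proj(T,X)[0]-ua,2),np.round(proj(S,X)[0]-ub,2))
P=np.array(P); m=P.mean(0); 
d=P[0::2]-P[1::2]; print('lr yaw',np.degrees(np.arctan2(-d[:,0],d[:,1])),np.linalg.norm(d,axis=1))
d=P[[0,1]]-P[[4,5]]; print('ud',np.degrees(np.arctan2(d[:,1],d[:,0])),np.degrees(np.arctan2(d[:,2],np.hypot(d[:,0],d[:,1]))))
u,s,v=np.linalg.svd(P-m); print(v,s,m)
```

```text
[327.69 217.07] [265.37 225.14] [ 591.1 -124.   106. ] [0.   0.13] [ 0.17 -0.03]
[370.09 213.65] [275.13 260.47] [ 603.2 -237.7  106.4] [0.   0.09] [ 0.14 -0.02]
[329.78 244.23] [229.96 236.49] [ 519.3 -132.4   87.1] [0.01 0.15] [ 0.2  -0.03]
[371.61 241.02] [235.3  273.28] [ 531.1 -245.4   87. ] [0.01 0.08] [ 0.12 -0.02]
[331.5  270.06] [196.1  247.43] [ 450.4 -139.7   68.4] [0.   0.03] [ 0.04 -0.  ]
[373.05 266.75] [197.45 285.52] [ 462.5 -252.8   68.5] [-0. -0.] [-0.01  0.  ]
lr yaw [6.09687381 5.95174915 6.0858574 ] [114.2551396  113.61907354 113.71327474]
ud [6.36702929 6.14798213] [14.86782267 15.00075553]
[[-0.95655831 -0.13670937 -0.25750096]
 [ 0.13877322 -0.99027133  0.01023178]
 [ 0.2563946   0.02594695 -0.96622387]] [146.50715763 139.44473506   0.3143717 ] [ 526.27476397 -188.67921196   87.23144325]
```

Emit:
{"op": "arm_command", "data": {"rows": "50 0.3984 -0.2979 -0.135 0 0 -0.668;50 0.3984 -0.2979 -0.135 0 0 -0.668;50 0.3984 -0.2979 -0.135 0 0 -0.668;50 0.3984 -0.2979 -0.135 0 0 -0.668;50 0.3984 -0.2979 -0.135 0 0 -0.668;50 0.3984 -0.2979 -0.135 0 0 -0.668;50 0.3984 -0.2979 -0.135 0 0 -0.668;50 0.3984 -0.2979 -0.135 0 0 -0.668;50 0.3984 -0.2979 -0.135 0 0 -0.668;50 0.3984 -0.2979 -0.135 0 0 -0.668;50 0.3984 -0.2979 -0.135 0 0 -0.668", "grip_force": 60}}

```text
clock: 2.68
tool_pos: [518.1, 188.4, 110.7]
eef_rot: [[-0.614, 0.79, -0.0], [0.79, 0.614, 0.0], [0.001, 0.0, -1.0]]
force: [0.5, -0.4, -0.2]
width: 42.6
```

Run:
```python
from h import *
s=bot.read_state(); print(s['clock'],s['tool_pos'],np.round(s['eef_rot'],3).tolist(),s['width'],np.round(s['qpos'],2),s['force'])
c=cam('top'); im=c['image'][180:290,170:290,::-1]
cv2.imwrite('pics/t5.png',cv2.resize(im,None,fx=5,fy=5,interpolation=cv2.INTER_CUBIC))
c=cam('side'); im=c['image'][120:230,180:300,::-1]
cv2.imwrite('pics/s5.png',cv2.resize(im,None,fx=5,fy=5,interpolation=cv2.INTER_CUBIC))
```

```text
2.675 [518.12331483 188.36745981 110.70717433] [[-0.614, 0.79, -0.0], [0.79, 0.614, 0.0], [0.001, 0.0, -1.0]] 42.64748612074883 [ 0.35  0.43 -0.08  1.05  0.    1.26] [ 0.48912078 -0.36367934 -0.22082627]
```

View pics/s5.png

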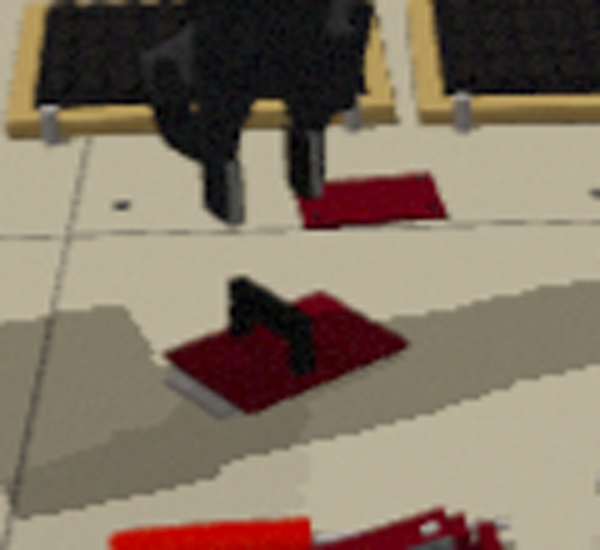

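The open fingers (crop about (220,200) and (305,180)) straddle the handle (275,320) with matching yaw. Descend and grip.

Emit:
{"op": "arm_command", "data": {"rows": "50 0 0 -0.04 0 0 0;50 0 0 -0.07 0 0 0;50 0 0 -0.0785 0 0 0;50 0 0 -0.0785 0 0 0;8 0 0 -0.0785 0 0 0;0 0 0 -0.0785 0 0 0;0 0 0 -0.0785 0 0 0;0 0 0 -0.0785 0 0 0;0 0 0 -0.0785 0 0 0;0 0 0 -0.0785 0 0 0;0 0 0 -0.0785 0 0 0;0 0 0 -0.0785 0 0 0", "grip_force": 70}}

```text
clock: 4.28
tool_pos: [520.3, 187.8, 33.5]
eef_rot: [[-0.612, 0.791, 0.003], [0.791, 0.612, 0.001], [-0.001, 0.003, -1.0]]
force: [-1.0, 0.5, 6.4]
width: 10.7
```

Emit:
{"op": "arm_command", "data": {"rows": "0 0 0 0.03 0 0 0;0 0 0 0.08 0 0 0;0 0 0 0.13 0 0 0;0 0 0 0.17 0 0 0;0 0 0 0.17 0 0 0;0 0 0 0.17 0 0 0", "grip_force": 90}}

```text
clock: 5.03
tool_pos: [518.3, 187.0, 200.7]
eef_rot: [[-0.612, 0.791, -0.002], [0.791, 0.612, -0.001], [0.001, -0.002, -1.0]]
force: [-0.1, -0.3, -1.6]
width: 10.4
```

Run:
```python
from h import *
s=bot.read_state(); print(s['clock'],s['tool_pos'],np.round(s['eef_rot'],3).tolist(),s['width'],np.round(s['qpos'],2),s['force'],s['ft_torque'])
c=cam('side'); im=c['image'][90:220,180:310,::-1]
cv2.imwrite('pics/s6.png',cv2.resize(im,None,fx=4.5,fy=4.5,interpolation=cv2.INTER_CUBIC))
c=cam('top'); im=c['image'][180:290,150:270,::-1]
cv2.imwrite('pics/t6.png',cv2.resize(im,None,fx=5,fy=5,interpolation=cv2.INTER_CUBIC))
```

```text
5.025 [518.33606038 186.96041992 200.6909683 ] [[-0.612, 0.791, -0.002], [0.791, 0.612, -0.001], [0.001, -0.002, -1.0]] 10.420923072678349 [ 0.35  0.36  0.06  1.27 -0.    1.26] [-0.14525572 -0.30354451 -1.58556125] [-0.00919202  0.02397083  0.07201183]
```

View pics/s6.png

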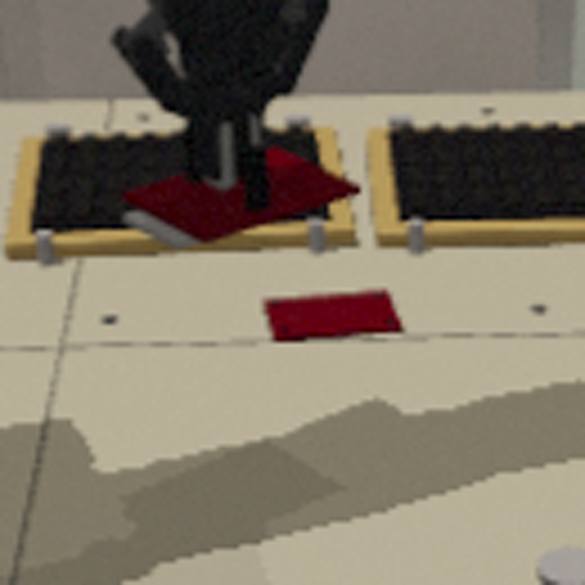

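View pics/t6.png

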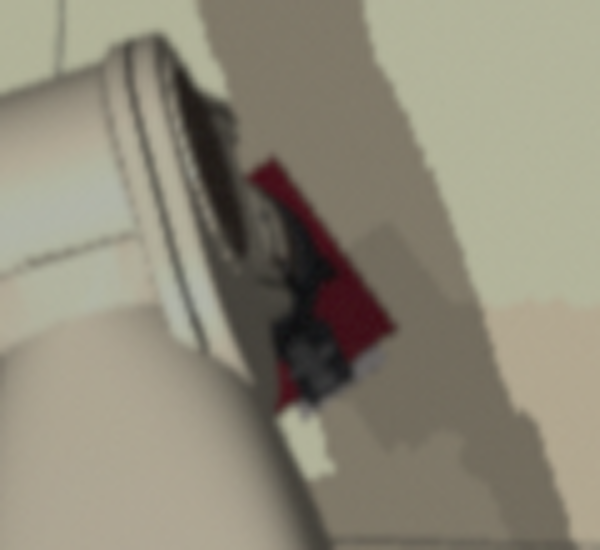

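Run:
```python
from h import *
from scipy.optimize import least_squares
T=load('top');S=load('side')
pix=lambda p,s,o:[(p[0]+.5)/s-.5+o[0],(p[1]+.5)/s-.5+o[1]]
s6=lambda p:pix(p,4.5,(180,90)); t6=lambda p:pix(p,5,(150,180))
tp=np.array([518.34,186.96,200.69])
yaw0=np.degrees(np.arctan2(.612,.791)); print(yaw0)
obs=[(S,(-55,-40,0),s6((205,240))),(S,(-55,40,0),s6((123,193))),(S,(55,-40,0),s6((360,188))),(T,(55,-40,0),t6((275,157))),(T,(-55,-40,0),t6((397,327)))]
from scipy.spatial.transform import Rotation as Ro
def r(p,fr=True):
    R=Ro.from_euler('zy',[p[3],p[4]],degrees=True).as_matrix()
    return np.ravel([proj(c,R@np.array(P,float)+p[:3])[0]-u for c,P,u in obs])
for fixed in (True,False):
    if fixed: q=least_squares(lambda p:r(np.r_[p,yaw0,0]),[526,193,175]); R=Ro.from_euler('z',yaw0,degrees=True).as_matrix()
    else: q=least_squares(r,[526,193,175,yaw0,0]); R=Ro.from_euler('zy',q.x[3:],degrees=True).as_matrix()
    print(np.round(q.x,2),np.round(q.fun.reshape(-1,2),2).tolist())
    h=q.x[:3]+R@[-10,0,25.5]; print('handle in cover axes rel. TCP',R.T@(h-tp))
```

```text
37.729269889488705
[524.87 194.58 176.15] [[-0.24, -0.19], [-0.74, 0.52], [0.47, -0.12], [-0.42, -0.75], [0.28, 0.18]]
handle in cover axes rel. TCP [-0.1758213   2.02736377  0.95538366]
[524.91 194.66 176.02  37.71   0.78] [[-0.23, -0.26], [-0.74, 0.2], [0.49, 0.26], [-0.38, -0.71], [0.24, 0.17]]
handle in cover axes rel. TCP [0.17399501 1.86519981 0.92106073]
```

```bash
cat > plan.py <<'E'
from h import *
from scipy.spatial.transform import Rotation as Ro
import json,sys
F0=np.array([468.5,-195.,70.]); YAW=6.1
OFF=np.array([0,1.0,2.3])   # handle centre - TCP in cover axes
def frame(): return Ro.from_euler('zy',[YAW,-15],degrees=True).as_matrix()
def target(Ax,Az,th,dy=0,dyaw=0,off=OFF):
    M=frame(); Rc=M@Ro.from_euler('zy',[dyaw,-th],degrees=True).as_matrix()
    A=F0+M@np.array([Ax,dy,Az]); H=A+Rc@np.array([45,0,25.5]); p=H-Rc@off
    Rt=np.column_stack([Rc[:,1],Rc[:,0],-Rc[:,2]]); return p,Rt
def measured(off=OFF):
    """from state -> (Ax,dy,Az,th,yawerr,roll) in mount"""
    s=bot.read_state(); R=np.array(s['eef_rot']); Rc=np.column_stack([R[:,1],R[:,0],-R[:,2]])
    H=np.array(s['tool_pos'])+Rc@off; A=H-Rc@np.array([45,0,25.5]); M=frame()
    a=M.T@(A-F0); tip=M.T@(A+Rc@np.array([-9,0,-8.5])-F0); top=M.T@(A+Rc@np.array([110,0,0])-F0)
    e=Ro.from_matrix(M.T@Rc).as_euler('zyx',degrees=True)
    f=M.T@np.array(s['force'])
    print('clk %.2f A'%s['clock'],a.round(1),'zyx',e.round(2),'tip',tip.round(1),'top',top.round(1),'F(mount)',f.round(1),'Fw',np.round(s['force'],1),'tq',np.round(s['ft_torque'],2),'w %.1f'%s['width'])
    return s
def setcmd(p,R): json.dump([list(map(float,p)),np.array(R).tolist()],open('cmd.json','w'))
def getcmd(): p,R=json.load(open('cmd.json')); return np.array(p),np.array(R)
def delta(p,R):
    p0,R0=getcmd(); return (p-p0)/1000, Ro.from_matrix(R@R0.T).as_rotvec()
def apply(t,rv):  # record a commanded move
    p0,R0=getcmd(); setcmd(p0+np.array(t)*1000, Ro.from_rotvec(rv).as_matrix()@R0)
E
python3 - <<'E'
from plan import *
a=1.327-.668; c,s=np.cos(a),np.sin(a)
setcmd([519.094,187.314,201.806],[[-s,c,0],[c,s,0],[0,0,-1]])
p,R=target(11,50,20); print(p,R.round(3).tolist()); t,r=delta(p,R); print(t.round(4),r.round(3))
E
```

```text
[ 489.59371174 -191.1751241   165.91961107] [[-0.103, 0.814, 0.572], [0.994, 0.1, 0.036], [-0.028, 0.572, -0.82]]
[-0.0295 -0.3785 -0.0359] [ 0.204 -0.583 -0.53 ]
```

```bash
sed -i "s/'zy'/'ZY'/g; s/'zyx'/'ZYX'/" plan.py
python3 - <<'E'
from plan import *
p,R=target(11,50,20); print(p,R.round(3).tolist()); t,r=delta(p,R); print(t.round(4),r.round(3))
E
```

```text
[ 489.7251076  -193.73738465  165.95856787] [[-0.106, 0.815, 0.57], [0.994, 0.087, 0.061], [0.0, 0.574, -0.819]]
[-0.0294 -0.3811 -0.0358] [ 0.231 -0.574 -0.535]
```

Emit:
{"op": "arm_command", "data": {"rows": "0 -0.005 -0.06 0 0.04 -0.096 -0.09;0 -0.01 -0.12 0 0.077 -0.19 -0.178;0 -0.015 -0.18 0 0.115 -0.287 -0.267;0 -0.02 -0.24 0 0.154 -0.383 -0.357;0 -0.025 -0.3 0 0.193 -0.478 -0.446;0 -0.0294 -0.35 0 0.231 -0.574 -0.535;0 -0.0294 -0.3811 -0.01 0.231 -0.574 -0.535;0 -0.0294 -0.3811 -0.0358 0.231 -0.574 -0.535;0 -0.0294 -0.3811 -0.0358 0.231 -0.574 -0.535;0 -0.0294 -0.3811 -0.0358 0.231 -0.574 -0.535;0 -0.0294 -0.3811 -0.0358 0.231 -0.574 -0.535"}}

```text
clock: 6.5
tool_pos: [490.3, -193.5, 166.9]
eef_rot: [[-0.107, 0.814, 0.571], [0.994, 0.088, 0.061], [-0.001, 0.575, -0.818]]
force: [-1.3, 0.6, -2.2]
width: 10.5
```

Run:
```python
from plan import *
apply([-0.0294,-0.3811,-0.0358],[0.231,-0.574,-0.535])
s=measured(); print(s['tool_pos'],getcmd()[0],np.round(s['qpos'],2))
c=cam('side'); im=c['image'][165:325,170:330,::-1]
cv2.imwrite('pics/s7.png',cv2.resize(im,None,fx=3.7,fy=3.7,interpolation=cv2.INTER_CUBIC))
c=cam('top'); im=c['image'][180:300,280:400,::-1]
cv2.imwrite('pics/t7.png',cv2.resize(im,None,fx=5,fy=5,interpolation=cv2.INTER_CUBIC))
```

```text
clk 6.50 A [11.9  0.1 50.7] ZYX [  0.09 -20.08  -0.04] tip [ 6.4  0.  39.6] top [115.2   0.2  88.5] F(mount) [-1.8  0.8 -1.8] Fw [-1.3  0.6 -2.2] tq [-0.11  0.76 -0.05] w 10.5
[ 490.34537012 -193.54537154  166.91975467] [ 489.694 -193.786  166.006] [-0.58  0.06 -0.62  0.39  0.37  0.98]
```

View pics/s7.png

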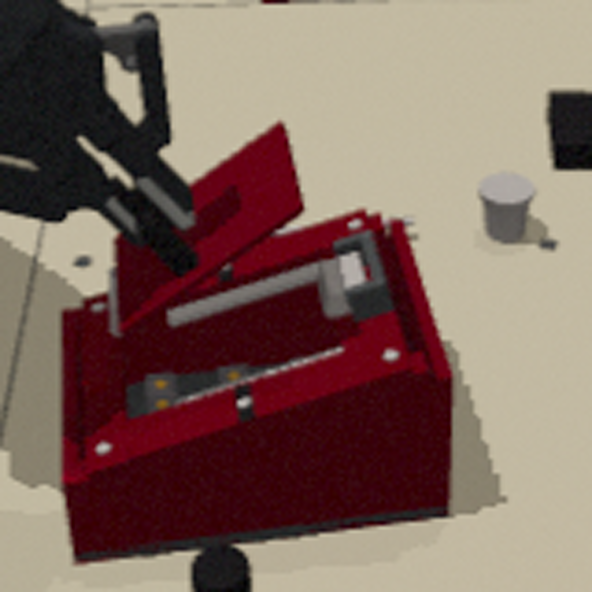

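View pics/t7.png

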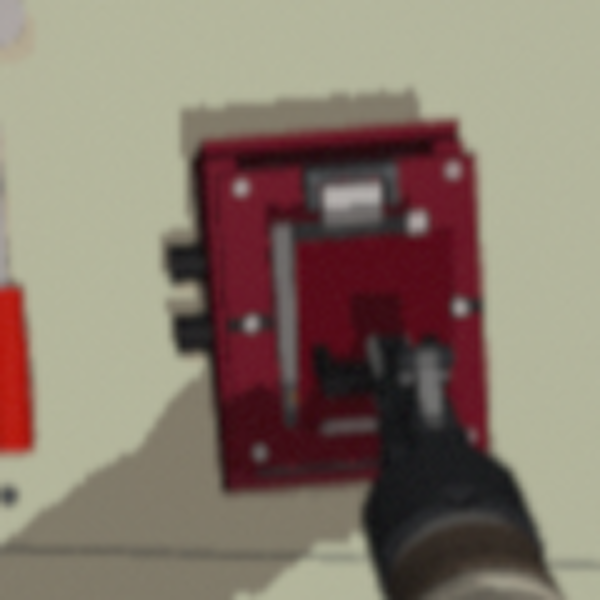

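```bash
cat > ovl.py <<'E'
from plan import *
def overlay(name,fn,box,f,off=OFF,draw=True,gain=2.0,gray=False):
    c=cam(name); x0,y0,x1,y1=box
    im=np.clip(c['image'][y0:y1,x0:x1,::-1].astype(float)*gain,0,255).astype(np.uint8)
    im=cv2.resize(im,None,fx=f,fy=f,interpolation=cv2.INTER_CUBIC)
    s=bot.read_state(); R=np.array(s['eef_rot']); Rc=np.column_stack([R[:,1],R[:,0],-R[:,2]])
    H=np.array(s['tool_pos'])+Rc@off; A=H-Rc@np.array([45,0,25.5])
    M=frame()
    def L(P,O,Rm,col,closed=True):
        X=(Rm@np.array(P,float).T).T+O
        q=((proj(c,X)-[x0,y0]+.5)*f-.5).round().astype(int); cv2.polylines(im,[q.reshape(-1,1,2)],closed,col,1)
    if draw:
        L([(0,42,0),(0,-42,0),(113,-42,0),(113,42,0)],F0,M,(0,255,0))
        for sg in (1,-1): L([(25,42*sg,-5),(25,32*sg,-5),(113,32*sg,-5),(113,42*sg,-5)],F0,M,(255,255,0))
        L([(0,40,0),(0,-40,0),(110,-40,0),(110,40,0)],A,Rc,(255,255,255))
        L([(0,26,-6.5),(-9,26,-6.5),(-9,-26,-6.5),(0,-26,-6.5)],A,Rc,(255,0,255))
        L([(39,32,34),(39,-32,34),(51,-32,34),(51,32,34)],A,Rc,(0,255,255))
    cv2.imwrite('pics/'+fn,im)
E
python3 - <<'E'
from ovl import *
overlay('top','t8.png',(310,210,390,280),7.5); s=measured()
overlay('top','t8n.png',(310,210,390,280),7.5,draw=False)
overlay('side','s8.png',(185,190,295,320),4.6); s=measured()
E
```

```text
clk 6.65 A [11.8  0.  50.7] ZYX [  0.09 -20.08  -0.05] tip [ 6.3  0.  39.6] top [115.1   0.2  88.5] F(mount) [ 0.  -0.2 -1.9] Fw [ 0.5 -0.2 -1.8] tq [-0.07  0.8   0.04] w 10.5
clk 6.75 A [11.5  0.  50.5] ZYX [  0.05 -20.06  -0.03] tip [ 5.9  0.  39.4] top [1.148e+02 1.000e-01 8.820e+01] F(mount) [-1.6 -0.9 -1.4] Fw [-1.1 -1.  -1.8] tq [-0.04  0.78 -0.03] w 10.7
```

View pics/t8.png

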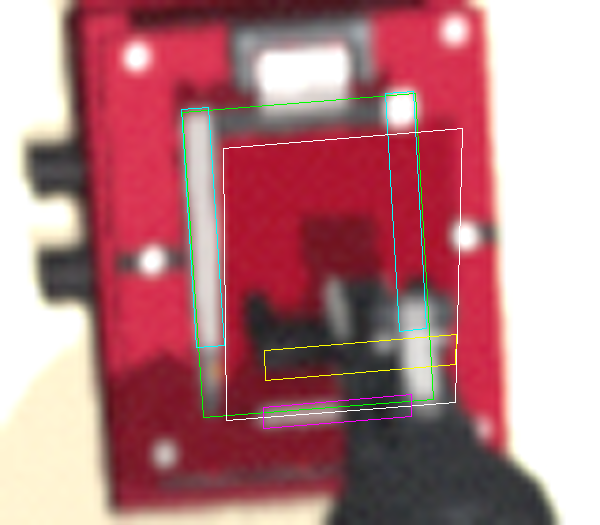

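View pics/t8n.png

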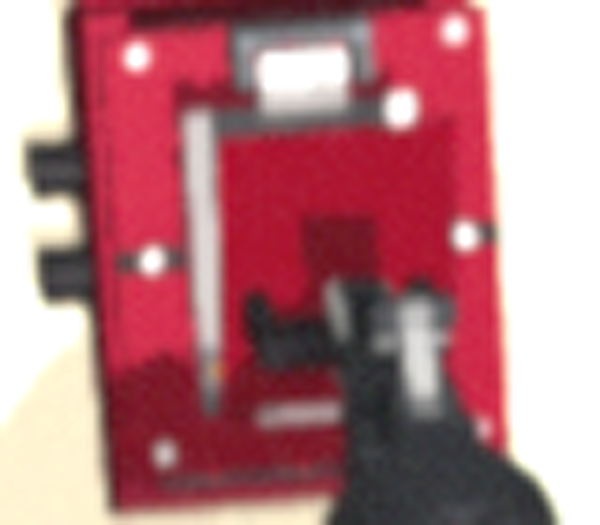

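View pics/s8.png

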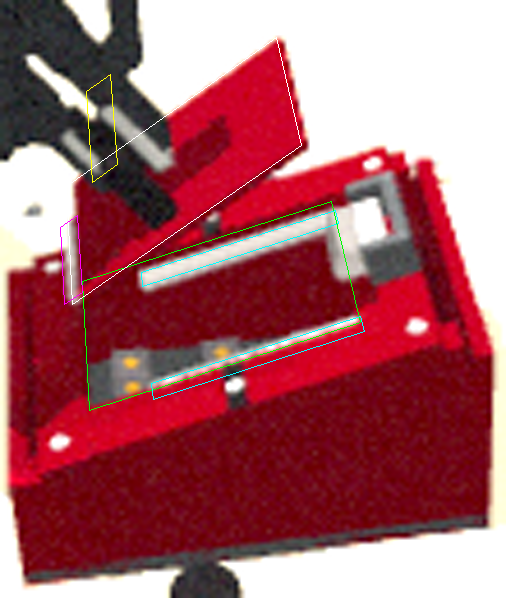

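Run:
```python
from ovl import *
overlay('side','s9.png',(190,195,260,260),9,gain=2.5)
overlay('side','s9n.png',(190,195,260,260),9,draw=False,gain=2.5)
```

```text
(no output)
```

View pics/s9.png

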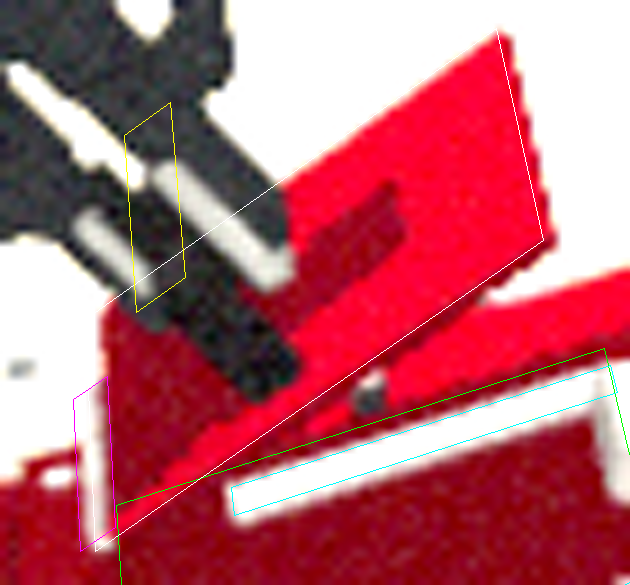

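View pics/s9n.png

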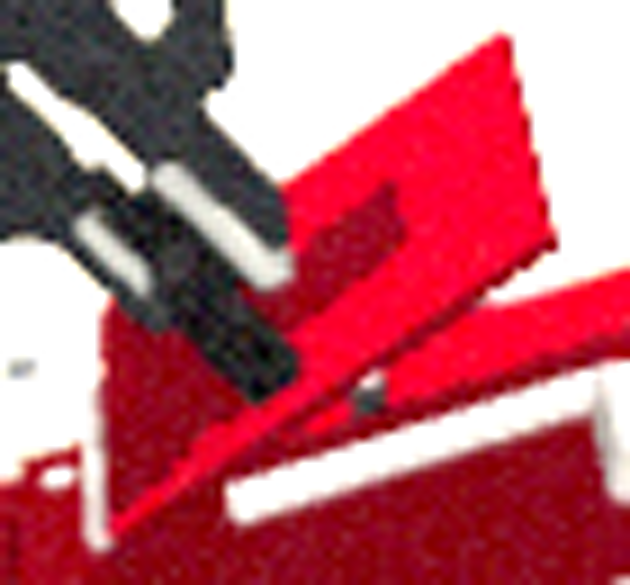

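```bash
cat > fitheld.py <<'E'
from plan import *
from scipy.optimize import least_squares
def pix(p,s,o): return [(p[0]+.5)/s-.5+o[0],(p[1]+.5)/s-.5+o[1]]
def fitheld(obs,verbose=True):
    """obs: (cam,P rel A in cover axes, uv). Params: off(3) , pitch slip (deg, + = top lower), in TCP-cover axes"""
    s=bot.read_state(); R=np.array(s['eef_rot']); Rn=np.column_stack([R[:,1],R[:,0],-R[:,2]]); tp=np.array(s['tool_pos'])
    def pose(p):
        Rc=Rn@Ro.from_euler('y',p[3],degrees=True).as_matrix(); return tp+Rn@p[:3]-Rc@np.array([45,0,25.5]),Rc
    def r(p):
        A,Rc=pose(p); return np.ravel([proj(c,A+Rc@np.array(P,float))[0]-u for c,P,u in obs])
    q=least_squares(r,[0,1,2,1],loss='soft_l1',f_scale=.7); A,Rc=pose(q.x); M=frame()
    print('off,pitch',q.x.round(2)); print(r(q.x).reshape(-1,2).round(2).tolist())
    print('A in mount',(M.T@(A-F0)).round(2),'tip',(M.T@(A+Rc@np.array([-9,0,-8.5])-F0)).round(2),'zyx',Ro.from_matrix(M.T@Rc).as_euler('ZYX',degrees=True).round(2))
    return q.x
E
python3 - <<'E'
from fitheld import *
T=load('top');S=load('side')
s9=lambda p:pix(p,9,(190,195)); t8=lambda p:pix(p,7.5,(310,210))
os=[(S,(0,-40,0),s9((108,535))),(S,(110,-40,0),s9((550,234))),(S,(110,40,0),s9((508,36))),(S,(0,40,0),s9((103,310)))]
ot=[(T,(110,40,0),t8((219,133))),(T,(110,-40,0),t8((452,118))),(T,(0,26,-6.5),t8((259,405))),(T,(-9,26,-6.5),t8((259,427)))]
fitheld(os+ot);fitheld(os);fitheld(ot)
E
```

```text
off,pitch [3.07 2.75 1.2  1.19]
[[-0.3, 0.53], [1.1, 0.29], [0.35, -1.19], [-1.02, -0.1], [-0.35, 0.86], [0.4, 0.26], [-0.15, -0.37], [-0.12, -0.43]]
A in mount [13.7   1.75 51.04] tip [ 7.93  1.75 40.08] zyx [  0.03 -18.85  -0.02]
off,pitch [ -4.21  21.86 -10.08   0.97]
[[0.43, -0.11], [0.19, 0.5], [-0.34, -0.36], [-0.31, -0.0]]
A in mount [10.87 20.86 37.8 ] tip [ 5.14 20.85 26.83] zyx [  0.03 -19.07  -0.02]
off,pitch [-0.93  1.   -7.43  4.06]
[[-0.36, 0.34], [0.03, -0.23], [0.13, -0.05], [0.18, -0.04]]
A in mount [11.01 -0.   43.32] tip [ 4.700e+00 -1.000e-02  3.267e+01] zyx [  0.03 -15.98  -0.02]
```

```bash
python3 - <<'E'
s=open('plan.py').read()
s=s.replace("OFF=np.array([0,1.0,2.3])","PITCH=1.2\nOFF=np.array([1.5,1.7,1.8])")
s=s.replace("H=A+Rc@np.array([45,0,25.5]); p=H-Rc@off","H=A+Rc@np.array([45,0,25.5]); Rc=Rc@Ro.from_euler('y',-PITCH,degrees=True).as_matrix(); p=H-Rc@off")
s=s.replace("H=np.array(s['tool_pos'])+Rc@off; A=H","H=np.array(s['tool_pos'])+Rc@off; Rc=Rc@Ro.from_euler('y',PITCH,degrees=True).as_matrix(); A=H")
open('plan.py','w').write(s)
s=open('ovl.py').read()
s=s.replace("H=np.array(s['tool_pos'])+Rc@off; A=H","H=np.array(s['tool_pos'])+Rc@off; Rc=Rc@Ro.from_euler('y',PITCH,degrees=True).as_matrix(); A=H")
open('ovl.py','w').write(s)
E
python3 - <<'E'
from plan import *
measured()
p,R=target(11,9,20); t,r=delta(p,R); print(t.round(4),r.round(3),p)
E
```

```text
clk 6.85 A [12.   0.7 51.1] ZYX [  0.03 -18.84  -0.02] tip [ 6.2  0.7 40.1] top [116.1   0.8  86.6] F(mount) [-0.4 -0.6 -2.2] Fw [ 0.2 -0.6 -2.2] tq [-0.08  0.77 -0.01] w 10.4
[ 0.0092  0.0003 -0.0401] [ 0.002 -0.021 -0.   ] [ 498.8927177  -193.46163577  125.90122163]
```

Emit:
{"op": "arm_command", "data": {"rows": "0 0.004 0.0003 -0.02 0.001 -0.01 0;0 0.0092 0.0003 -0.0401 0.002 -0.021 0;0 0.0092 0.0003 -0.0401 0.002 -0.021 0;0 0.0092 0.0003 -0.0401 0.002 -0.021 0;0 0.0092 0.0003 -0.0401 0.002 -0.021 0"}}

```text
clock: 7.48
tool_pos: [499.6, -193.9, 127.2]
eef_rot: [[-0.106, 0.801, 0.589], [0.994, 0.087, 0.062], [-0.002, 0.592, -0.806]]
force: [0.1, -1.0, -1.7]
width: 10.4
```

Run:
```python
from ovl import *
apply([0.0092,0.0003,-0.0401],[0.002,-0.021,0])
s=measured(); print(s['tool_pos'],getcmd()[0])
overlay('side','s10.png',(185,200,275,290),7,gain=2.5)
overlay('side','s10n.png',(185,200,275,290),7,gain=2.5,draw=False)
overlay('top','t10.png',(310,205,390,280),7.5)
overlay('top','t10n.png',(310,205,390,280),7.5,draw=False)
```

```text
clk 7.47 A [12.  -0.6 10. ] ZYX [  0.06 -20.12  -0.1 ] tip [ 6.5 -0.7 -1.1] top [115.3  -0.5  47.8] F(mount) [-0.5 -1.  -1.7] Fw [ 0.1 -1.  -1.7] tq [-0.07  0.75 -0.04] w 10.4
[ 499.58145893 -193.94883854  127.19099079] [ 498.894 -193.486  125.906]
```

View pics/s10.png

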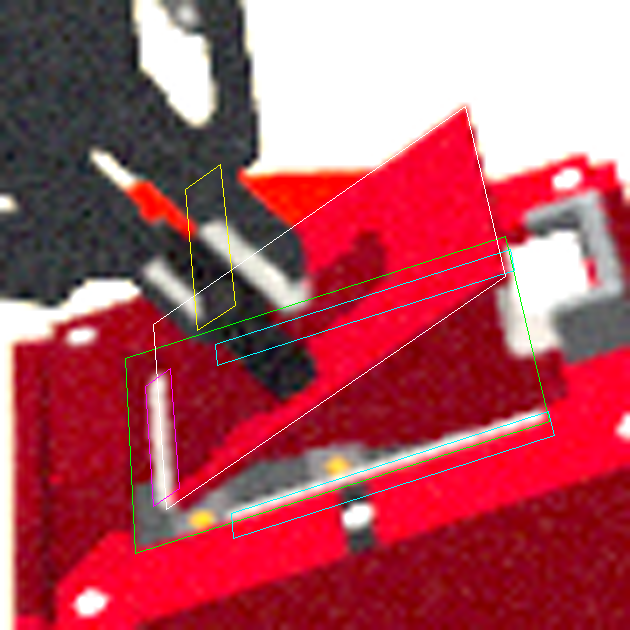

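View pics/t10.png

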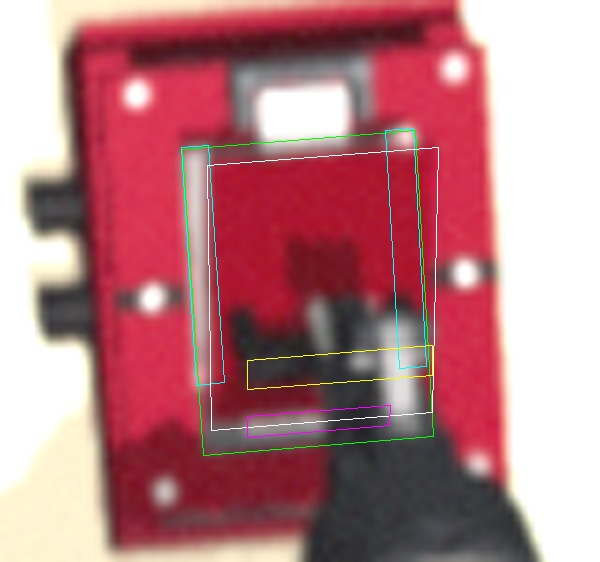

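View pics/s10n.png

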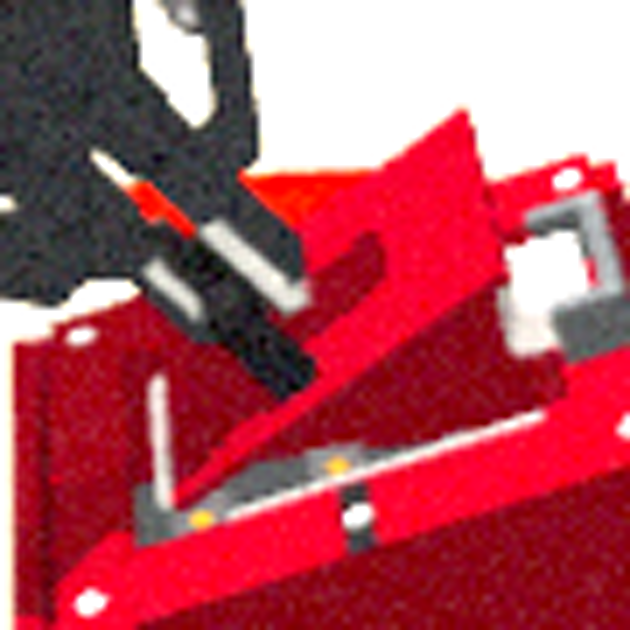

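View pics/t10n.png

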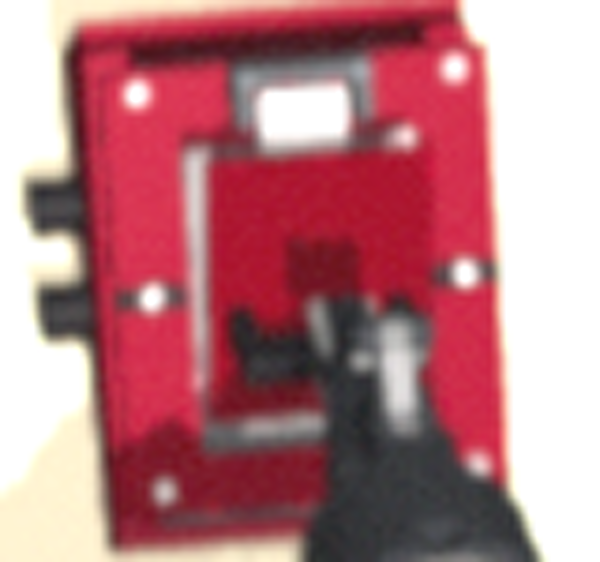

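Run:
```python
from plan import *
s=measured(); print(s['tool_pos'],getcmd()[0])
p0,R0=target(11,9,20)
p,R=target(11,-1,20); print(((p-p0)/1000).round(4)); t,r=delta(p,R); print(t.round(4),r.round(3))
p,R=target(0,-1,20);print(((p-p0)/1000).round(4));
```

```text
clk 7.67 A [11.5 -0.3  9.6] ZYX [  0.04 -20.07  -0.06] tip [ 5.9 -0.3 -1.5] top [114.8  -0.2  47.3] F(mount) [-0.1  0.3 -2.2] Fw [ 0.4  0.3 -2.1] tq [-0.12  0.85 -0.07] w 10.2
[ 499.16590141 -193.69150346  126.58708052] [ 498.894 -193.486  125.906]
[ 0.0026  0.0003 -0.0097]
[ 0.0026  0.0003 -0.0097] [ 0.  0. -0.]
[-0.008  -0.0009 -0.0125]
```

Emit:
{"op": "arm_command", "data": {"rows": "0 0.001 0.0001 -0.0035 0 0 0;0 0.0018 0.0002 -0.007 0 0 0;0 0.0027 0.0003 -0.0102 0 0 0;0 0.0027 0.0003 -0.0102 0 0 0;0 0.0027 0.0003 -0.0102 0 0 0"}}

```text
clock: 8.3
tool_pos: [501.6, -193.2, 115.6]
eef_rot: [[-0.106, 0.802, 0.587], [0.994, 0.086, 0.063], [-0.0, 0.591, -0.807]]
force: [0.0, -0.2, -2.3]
width: 10.4
```

Run:
```python
from ovl import *
apply([0.0027,0.0003,-0.0102],[0,0,0])
s=measured(); print(s['tool_pos'],getcmd()[0])
overlay('side','s11.png',(185,200,275,290),7,gain=2.5)
overlay('top','t11n.png',(310,205,390,280),7.5,draw=False)
```

```text
clk 8.30 A [11.  -0.  -1.7] ZYX [ 1.000e-02 -2.001e+01 -1.000e-02] tip [  5.4  -0.  -12.7] top [114.3   0.   36. ] F(mount) [-0.6 -0.2 -2.2] Fw [ 0.  -0.2 -2.3] tq [-0.1   0.83  0.  ] w 10.4
[ 501.60622428 -193.17899961  115.60844928] [ 501.594 -193.186  115.706]
```

View pics/s11.png

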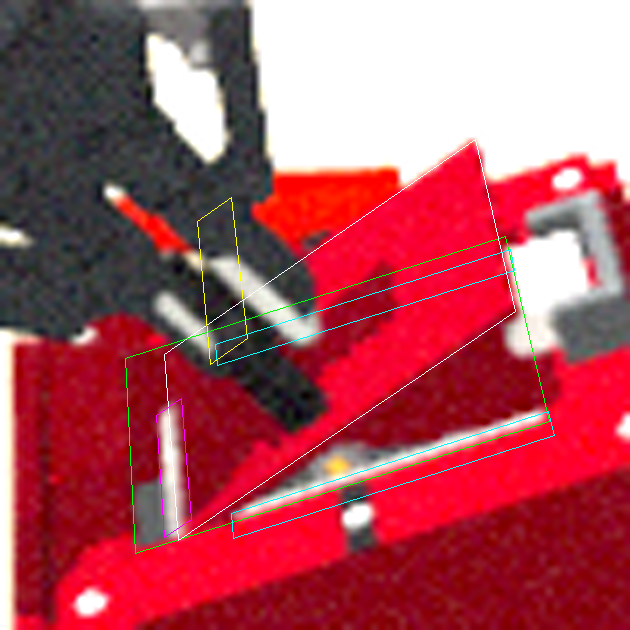

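View pics/t11n.png

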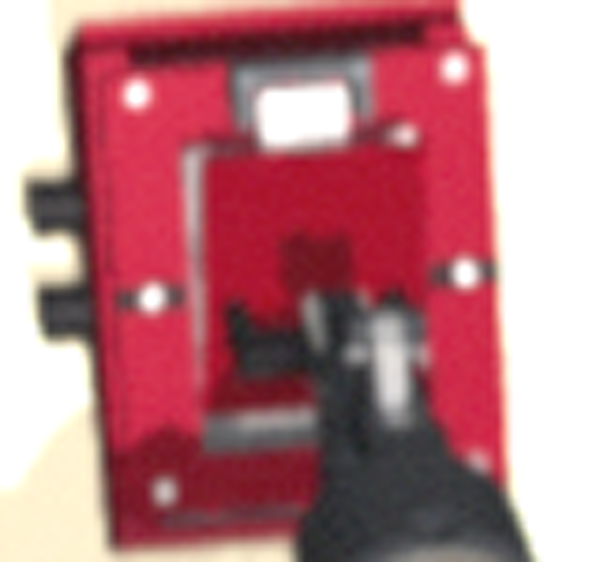

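Emit:
{"op": "arm_command", "data": {"rows": "0 -0.003 -0.0003 -0.0008 0 0 0;0 -0.006 -0.0006 -0.0016 0 0 0;0 -0.0086 -0.0009 -0.0023 0 0 0;0 -0.0086 -0.0009 -0.0023 0 0 0;0 -0.0086 -0.0009 -0.0023 0 0 0"}}

```text
clock: 9.02
tool_pos: [493.0, -194.2, 113.5]
eef_rot: [[-0.106, 0.802, 0.588], [0.994, 0.086, 0.062], [-0.0, 0.591, -0.807]]
force: [-0.4, 0.1, -2.6]
width: 10.3
```

Run:
```python
from ovl import *
apply([-0.0086,-0.0009,-0.0023],[0,0,0])
s=measured(); print(s['tool_pos'],getcmd()[0])
overlay('side','s12.png',(185,200,275,290),7,gain=2.5,draw=False)
overlay('top','t12n.png',(310,205,390,280),7.5,draw=False)
```

```text
clk 9.03 A [ 2.1 -0.1 -1.5] ZYX [ 1.000e-02 -2.003e+01 -3.000e-02] tip [ -3.4  -0.1 -12.6] top [ 1.055e+02 -1.000e-01  3.620e+01] F(mount) [-1.1  0.2 -2.4] Fw [-0.4  0.1 -2.6] tq [-0.09  0.85 -0.02] w 10.3
[ 493.04846152 -194.17168166  113.48838548] [ 492.994 -194.086  113.406]
```

View pics/s12.png

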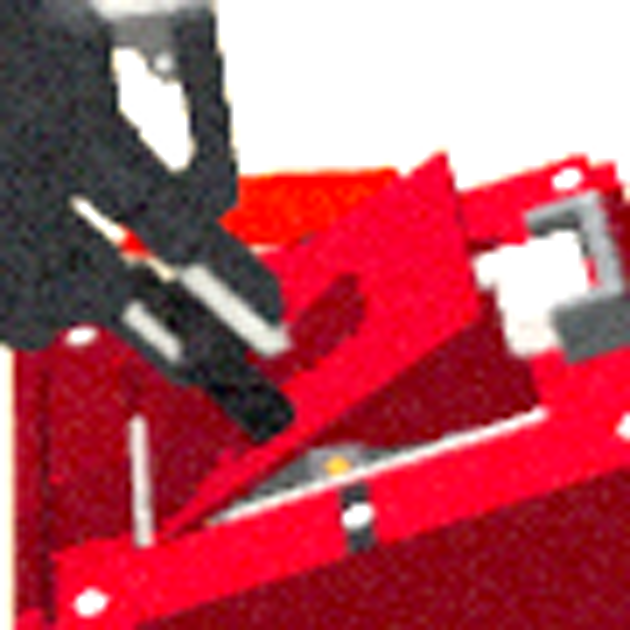

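View pics/t12n.png

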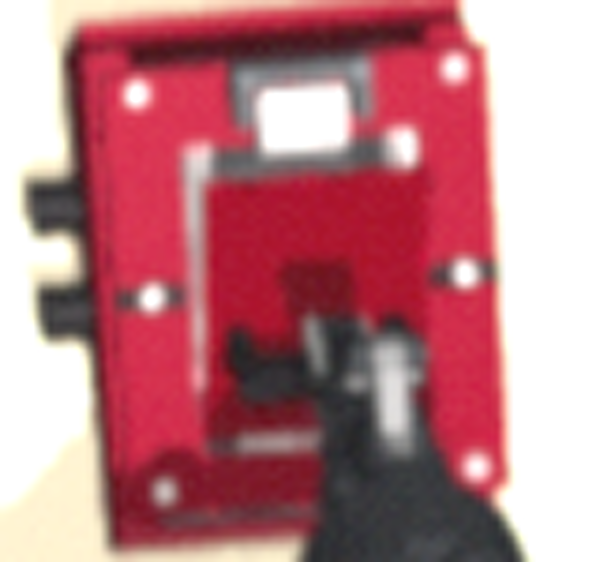

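Emit:
{"op": "arm_command", "data": {"rows": "0 -0.001 -0.0001 -0.0003 0 0 0;0 -0.0019 -0.0002 -0.0005 0 0 0;0 -0.0029 -0.0003 -0.0008 0 0 0;0 -0.0029 -0.0003 -0.0008 0 0 0"}}

```text
clock: 9.62
tool_pos: [490.0, -194.4, 112.5]
eef_rot: [[-0.106, 0.802, 0.587], [0.994, 0.086, 0.063], [-0.0, 0.591, -0.807]]
force: [-0.4, -0.4, -0.8]
width: 10.4
```

Run:
```python
from ovl import *
apply([-0.0029,-0.0003,-0.0008],[0,0,0])
s=measured(); print(s['tool_pos'],getcmd()[0])
```

```text
clk 9.62 A [-1.1  0.  -1.6] ZYX [ 0.000e+00 -2.001e+01 -1.000e-02] tip [ -6.7   0.  -12.7] top [102.2   0.   36. ] F(mount) [-0.6 -0.3 -0.6] Fw [-0.4 -0.4 -0.8] tq [-0.08  0.88  0.  ] w 10.4
[ 489.96561006 -194.36804604  112.52876427] [ 490.094 -194.386  112.606]
```

Emit:
{"op": "arm_command", "data": {"rows": "0 -0.001 -0.0001 -0.0003 0 0 0;0 -0.0019 -0.0002 -0.0005 0 0 0;0 -0.0019 -0.0002 -0.0005 0 0 0"}}

```text
clock: 10.0
tool_pos: [489.1, -194.6, 112.9]
eef_rot: [[-0.107, 0.801, 0.589], [0.994, 0.087, 0.063], [-0.001, 0.593, -0.805]]
force: [3.5, 1.8, -2.8]
width: 10.3
```

Run:
```python
from ovl import *
apply([-0.0019,-0.0002,-0.0005],[0,0,0])
s=measured(); print(s['tool_pos'],getcmd()[0])
overlay('side','s13.png',(185,200,275,290),7,gain=2.5,draw=False)
overlay('top','t13n.png',(310,205,390,280),7.5,draw=False)
```

```text
clk 10.00 A [-1.8 -0.2 -1.1] ZYX [  0.07 -20.15  -0.03] tip [ -7.3  -0.2 -12.2] top [101.5  -0.   36.8] F(mount) [ 2.8  1.4 -3.7] Fw [ 3.5  1.8 -2.8] tq [0.17 0.02 0.12] w 10.3
[ 489.11784141 -194.62073284  112.86606554] [ 488.194 -194.586  112.106]
```

View pics/s13.png

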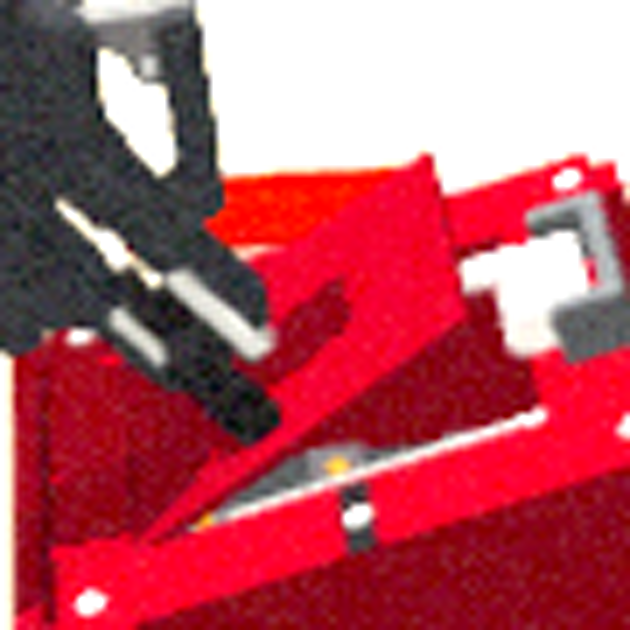

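View pics/t13n.png

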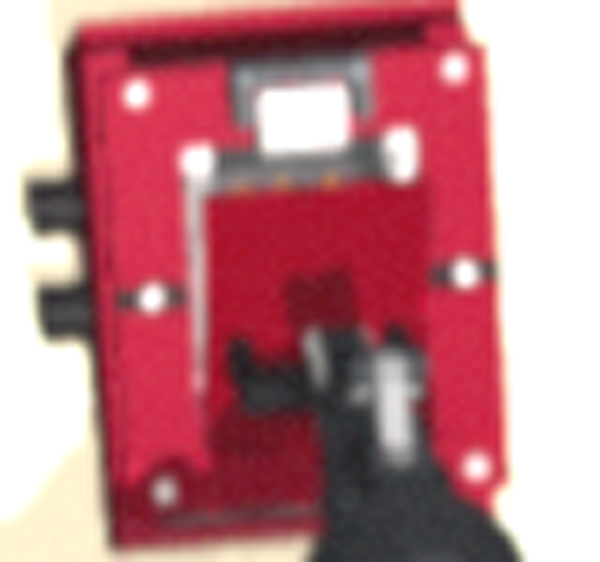

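```bash
sed -i 's/OFF=np.array(\[1.5,1.7,1.8\])/OFF=np.array([2.9,1.7,1.8])/' plan.py
python3 - <<'E'
from plan import *
measured()
for A,z,th in [(0.8,-.8,20),(.8,-.6,16),(.8,-.4,12),(1,-.2,7.5),(1,0,3),(1,0,0),(1,0,-2)]:
    p,R=target(A,z,th); t,r=delta(p,R); print(th,t.round(4),r.round(3))
E
```

```text
clk 10.10 A [-0.5 -0.2 -0.6] ZYX [  0.07 -20.14  -0.03] tip [ -6.   -0.2 -11.7] top [102.8  -0.   37.2] F(mount) [ 4.8  0.2 -3.7] Fw [ 5.6  0.8 -2.3] tq [ 0.2  -0.19  0.13] w 10.5
20 [0.0023 0.0002 0.0009] [ 0.  0. -0.]
16 [ 0.0052  0.0005 -0.0005] [-0.007  0.07  -0.   ]
12 [ 0.008   0.0008 -0.0021] [-0.015  0.139 -0.   ]
7.5 [ 0.0112  0.0012 -0.0041] [-0.023  0.217 -0.   ]
3 [ 0.014   0.0015 -0.0063] [-0.031  0.295 -0.   ]
0 [ 0.0158  0.0017 -0.0081] [-0.037  0.348 -0.   ]
-2 [ 0.017   0.0018 -0.0093] [-0.041  0.382 -0.   ]
```

Emit:
{"op": "arm_command", "data": {"rows": "0 0.0018 0.0002 0.0005 0 0 0;0 0.0028 0.0003 0.0004 -0.002 0.017 0;0 0.004 0.0004 0.0001 -0.004 0.04 0;0 0.0052 0.0005 -0.0005 -0.007 0.07 0;0 0.0066 0.0006 -0.0013 -0.011 0.105 0;0 0.008 0.0008 -0.0021 -0.015 0.139 0;0 0.0096 0.001 -0.0031 -0.019 0.178 0;0 0.0112 0.0012 -0.0041 -0.023 0.217 0;0 0.0112 0.0012 -0.0041 -0.023 0.217 0;0 0.0112 0.0012 -0.0041 -0.023 0.217 0"}}

```text
clock: 11.35
tool_pos: [498.7, -193.1, 107.5]
eef_rot: [[-0.106, 0.911, 0.399], [0.994, 0.097, 0.043], [0.0, 0.401, -0.916]]
force: [0.1, 0.1, -1.3]
width: 10.0
```

Run:
```python
from ovl import *
apply([0.0112,0.0012,-0.0041],[-0.023,0.217,0])
s=measured(); print(s['tool_pos'],getcmd()[0])
overlay('side','s14.png',(185,200,275,290),7,gain=2.5,draw=True)
overlay('top','t14n.png',(310,205,390,280),7.5,draw=False)
```

```text
clk 11.35 A [ 0.2  0.3 -0.5] ZYX [-0.01 -7.45  0.02] tip [ -7.6   0.3 -10.1] top [109.3   0.3  13.7] F(mount) [-0.2  0.1 -1.3] Fw [ 0.1  0.1 -1.3] tq [-0.13  0.59 -0.03] w 10.0
[ 498.74700133 -193.14902645  107.47691386] [ 499.394 -193.386  108.006]
```

View pics/s14.png

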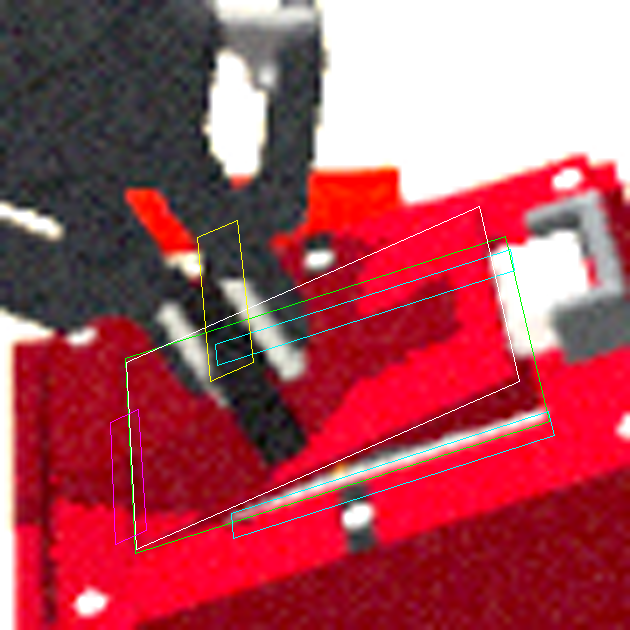

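View pics/t14n.png

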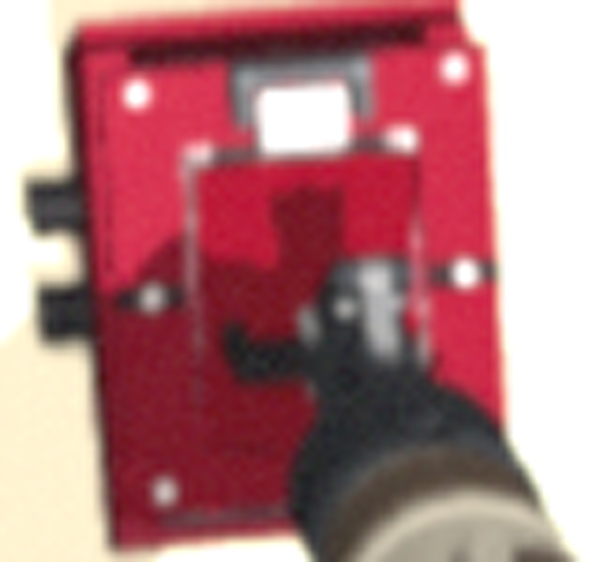

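Run:
```python
from plan import *
for A,z,th in [(1,-.2,5),(1,-.2,2.5),(1,-.2,0),(1,-0.5,-2),(1,-1,-3.5)]:
    p,R=target(A,z,th); t,r=delta(p,R); print(th,t.round(4),r.round(3))
```

```text
5 [ 0.0016  0.0002 -0.0013] [-0.005  0.044 -0.   ]
2.5 [ 0.0032  0.0003 -0.0027] [-0.009  0.087 -0.   ]
0 [ 0.0047  0.0005 -0.0042] [-0.014  0.131 -0.   ]
-2 [ 0.0059  0.0006 -0.0057] [-0.018  0.165 -0.   ]
-3.5 [ 0.0069  0.0007 -0.0071] [-0.02   0.191 -0.   ]
```

Emit:
{"op": "arm_command", "data": {"rows": "0 0.0016 0.0002 -0.0013 -0.005 0.044 0;0 0.0024 0.0003 -0.002 -0.007 0.066 0;0 0.0032 0.0003 -0.0027 -0.009 0.087 0;0 0.004 0.0004 -0.0035 -0.012 0.109 0;0 0.0047 0.0005 -0.0042 -0.014 0.131 0;0 0.0047 0.0005 -0.0042 -0.014 0.131 0;0 0.0047 0.0005 -0.0042 -0.014 0.131 0", "grip_force": 110}}

```text
clock: 12.32
tool_pos: [504.3, -193.0, 104.2]
eef_rot: [[-0.106, 0.955, 0.277], [0.994, 0.102, 0.029], [-0.0, 0.279, -0.96]]
force: [-4.5, 0.3, 4.9]
width: 10.1
```

Run:
```python
from ovl import *
apply([0.0047,0.0005,-0.0042],[-0.014,0.131,0])
s=measured(); print(s['tool_pos'],getcmd()[0])
overlay('side','s15.png',(195,205,285,285),7,gain=2.5,draw=False)
overlay('top','t15n.png',(310,205,390,280),7.5,draw=False)
```

```text
clk 12.32 A [ 1.3 -0.1  0.2] ZYX [ 0.01  0.03 -0.03] tip [-7.7 -0.1 -8.3] top [ 1.113e+02 -1.000e-01  1.000e-01] F(mount) [-3.   0.7  5.9] Fw [-4.5  0.3  4.9] tq [-0.03  1.14  0.06] w 10.1
[ 504.27914861 -192.99756994  104.24339471] [ 504.094 -192.886  103.806]
```

View pics/s15.png

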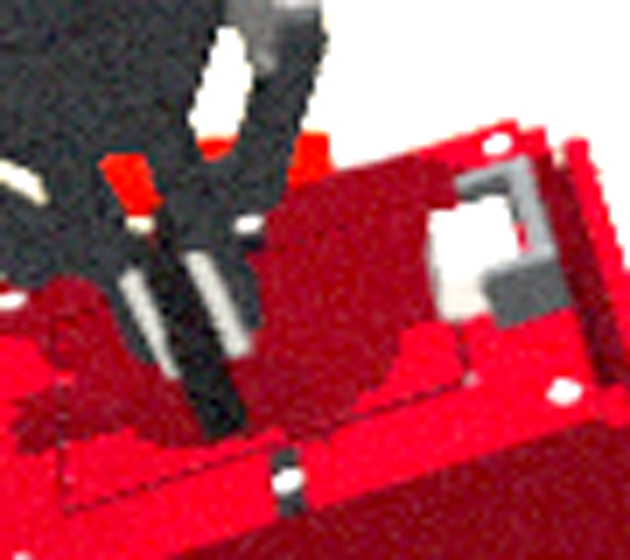

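View pics/t15n.png

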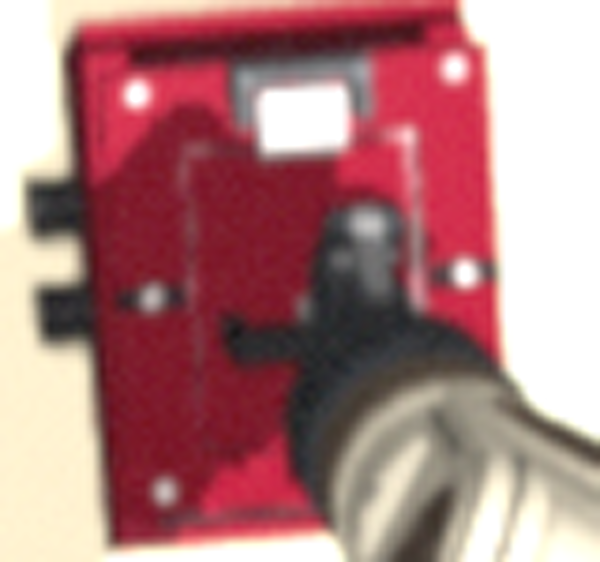

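Emit:
{"op": "arm_command", "data": {"rows": "0 0.0006 0.0001 -0.0008 -0.002 0.017 0;0 0.0012 0.0001 -0.0016 -0.004 0.035 0;0 0.0018 0.0002 -0.0024 -0.006 0.052 0;0 0.0018 0.0002 -0.0024 -0.006 0.052 0;0 0.0018 0.0002 -0.0024 -0.006 0.052 0"}}

```text
clock: 13.05
tool_pos: [504.7, -192.9, 104.1]
eef_rot: [[-0.105, 0.968, 0.227], [0.994, 0.103, 0.023], [-0.001, 0.228, -0.974]]
force: [-20.0, 1.6, 23.5]
width: 9.6
```

Run:
```python
from ovl import *
apply([0.0018,0.0002,-0.0024],[-0.006,0.052,0])
s=measured(); print(s['tool_pos'],getcmd()[0])
overlay('side','s16.png',(195,205,285,285),7,gain=2.5,draw=False)
```

```text
clk 13.05 A [ 0.5 -0.1  2.2] ZYX [-0.04  3.03 -0.08] tip [-8.9 -0.1 -5.8] top [110.3  -0.2  -3.6] F(mount) [-12.9   3.7  27.8] Fw [-20.    1.6  23.5] tq [0.49 2.05 0.26] w 9.6
[ 504.71554853 -192.93665037  104.11843043] [ 505.894 -192.686  101.406]
```

View pics/s16.png

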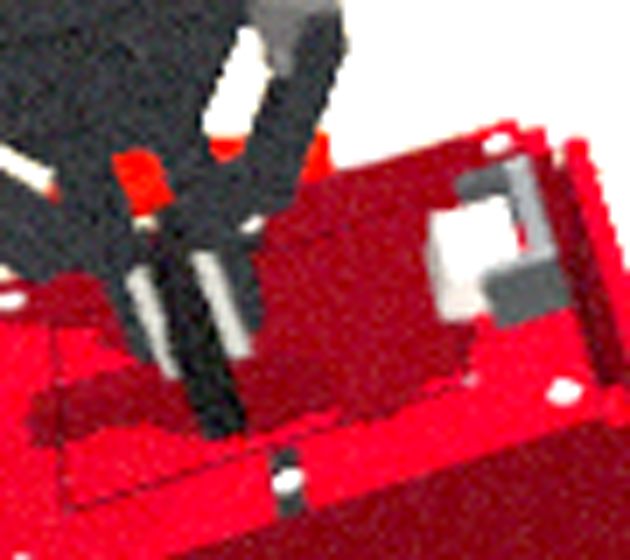

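Emit:
{"op": "arm_command", "data": {"rows": "0 -0.0008 -0.0002 0.0022 0 0 0;0 -0.0016 -0.0003 0.0043 0 0 0;0 -0.0016 -0.0003 0.0043 0 0 0;0 -0.0016 -0.0003 0.0043 0 0 0"}}

```text
clock: 13.6
tool_pos: [504.7, -192.9, 105.1]
eef_rot: [[-0.107, 0.968, 0.227], [0.994, 0.104, 0.024], [-0.0, 0.228, -0.974]]
force: [2.4, -1.1, -7.9]
width: 10.0
```

Run:
```python
from ovl import *
apply([-0.0016,-0.0003,0.0043],[0,0,0])
s=measured(); print(s['tool_pos'],getcmd()[0])
overlay('side','s17.png',(195,205,285,285),7,gain=2.5,draw=False)
```

```text
clk 13.60 A [ 0.8 -0.1  3.2] ZYX [ 0.03  3.02 -0.01] tip [-8.6 -0.1 -4.9] top [110.6  -0.   -2.6] F(mount) [ 0.2 -1.4 -8.2] Fw [ 2.4 -1.1 -7.9] tq [-0.22 -0.52  0.  ] w 10.0
[ 504.74185029 -192.90452543  105.13030046] [ 504.294 -192.986  105.706]
```

View pics/s17.png

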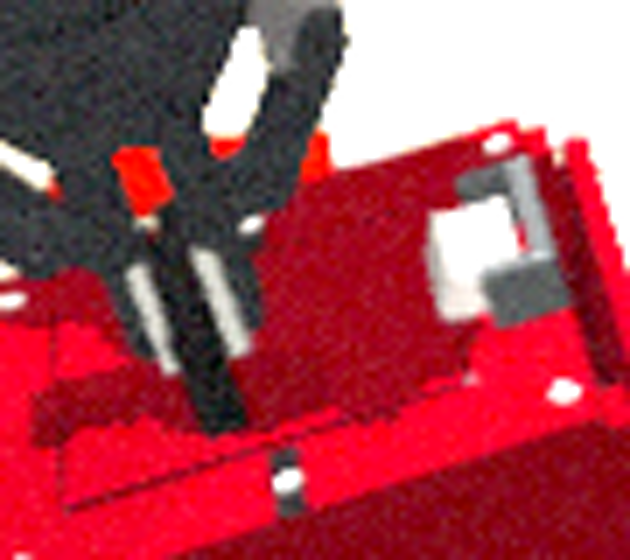

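Emit:
{"op": "arm_command", "data": {"rows": "5 0.0002 0 -0.0006 0 0 0;20 0.0002 0 -0.0006 0 0 0;35 0.0002 0 -0.0006 0 0 0;35 0.0002 0 -0.0006 0 0 0;40 0.0002 0 -0.0006 0 0 0;40 0.0002 0 -0.0006 0 0 0;40 -0.0023 -0.0002 0.0097 0 0 0;40 -0.0068 -0.0007 0.0292 0 0 0;40 -0.0136 -0.0014 0.0584 0 0 0;40 -0.0227 -0.0024 0.0974 0 0 0;40 -0.06 -0.0024 0.14 0 0 0;40 -0.1 -0.0024 0.16 0 0 0;40 -0.1 -0.0024 0.16 0 0 0"}}

```text
clock: 15.28
tool_pos: [403.3, -195.9, 268.7]
eef_rot: [[-0.104, 0.967, 0.231], [0.995, 0.102, 0.021], [-0.004, 0.232, -0.973]]
force: [0.3, 0.0, -0.1]
width: 34.1
```

Run:
```python
from ovl import *
s=bot.read_state(); print(s['clock'],s['tool_pos'],s['force'],s['width'])
overlay('side','s18.png',(170,200,300,325),4.7,gain=2.5,draw=False)
overlay('top','t18n.png',(310,205,390,280),7.5,draw=False)
```

```text
15.275 [ 403.2941352  -195.861295    268.72638151] [ 0.28483253  0.01982082 -0.14444646] 34.10917709900458
```

View pics/s18.png

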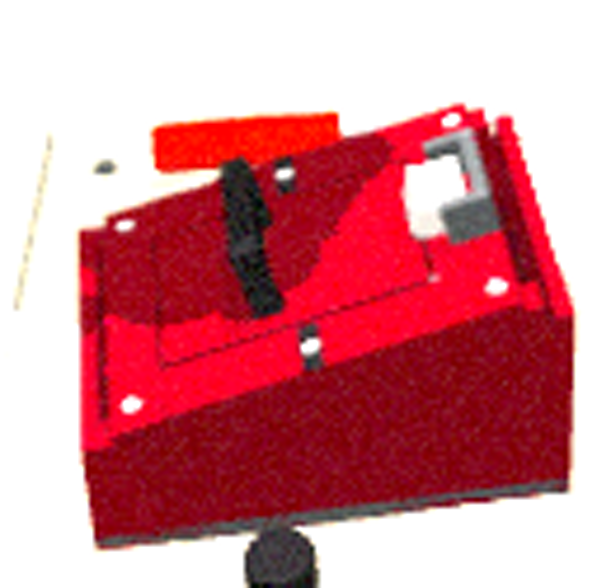

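View pics/t18n.png

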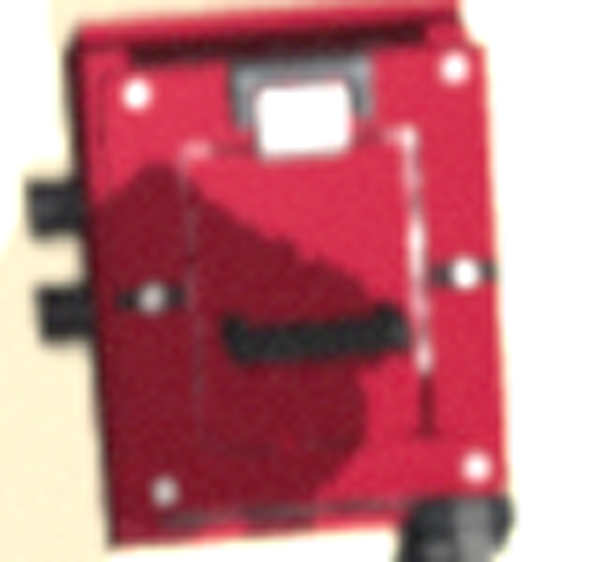

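Run:
```python
from h import *
for n in ['top','side']:
    cam(n,f'{n}_end.png')
    for l in ['screwdriver','collet','wrench','blank_plate','oil_bottle','insert_case','screw_cup','catch']:
        print(n,l,[(d['rect'],d['p']) for d in bot.find_in(l,n)[:1]])
s=bot.read_state(); print(s['clock'],np.abs(s['dq']).max())
```

```text
top screwdriver [([278.4, 230.0, 10.1, 40.9], 0.63)]
top collet [([272.4, 179.1, 13.9, 10.7], 0.51)]
top wrench [([305.4, 157.4, 53.2, 14.9], 0.65)]
top blank_plate [([134.6, 205.9, 21.0, 33.0], 0.81)]
top oil_bottle [([406.7, 238.1, 24.6, 18.1], 0.66)]
top insert_case [([229.0, 148.7, 25.5, 24.3], 0.78)]
top screw_cup [([405.9, 186.4, 21.5, 17.9], 0.85)]
top catch [([346.3, 216.4, 9.0, 12.5], 0.47)]
side screwdriver [([199.2, 222.6, 47.5, 12.2], 0.6)]
side collet [([297.1, 212.8, 17.0, 18.0], 0.48)]
side wrench [([329.1, 243.0, 26.4, 51.3], 0.56)]
side blank_plate [([238.6, 155.0, 31.2, 9.2], 0.79)]
side oil_bottle [([212.5, 314.0, 35.5, 68.2], 0.82)]
side insert_case [([319.0, 190.6, 18.6, 20.2], 0.96)]
side screw_cup [([308.2, 334.3, 35.1, 36.9], 0.65)]
side catch [([255.8, 232.8, 8.7, 19.1], 0.73)]
16.275 0.0018282142459100986
```

View pics/side_end.png

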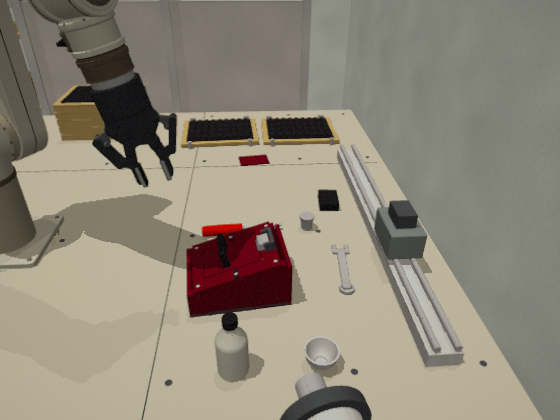

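The cover sits flush in the housing (around (237,262)), the catch bolt is out at (264,240), all bystanders are in place, and the gripper is well clear.

```bash
python3 -c "
from cell import bot
print(bot.sign_off())"
```

```text
the job is handed in; nothing more can be done
None
```

The cover is back on the housing, flush and let go of, and I handed the job in at about 16.3 s of the 54 s allowed. `sign_off` gives no verdict, so the points below are my own checks.

**What I did:**
- I gripped the cover by its handle and carried it to the housing tilted about 20° from closed.
- I lowered the tongue into the opening and moved it downslope until the plate's lower edge met the ledge. I felt about 3–5 N there, and the tongue was then hidden under the ledge.
- I swung the top edge down and pressed it with about 28 N along the face normal.

**Last checks:**
- **Catch:** the cover resisted an upward pull of about 8 N at the wrist, of which about 2 N is its weight. Both cameras show the bolt at its rest position, so I take it to have snapped over the top edge.
- **Fit:** after letting go, both pictures show the plate flush in the opening, with the gaps at the two sides not quite equal.
- **Other things on the deck:** the detector's boxes for all seven agree with the start pictures to within a few pixels, which is detector scatter.
- **Robot:** the wrist force reads about zero and the arm is clear of everything.

**What disagreed:**
- The camera-based cover position differed from the arm's own by 1–3 mm along the slope, so I set the ledge contact by feel.
- The cover tilted about 1° in the grip before insertion, and the gripper turned about another 3° on the handle during the press. The arm's own pose therefore no longer gave the cover's exact angle, and I judged flushness from the pictures.

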